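Square and load pressing blocks for a bench press

ROBOT

A 7-joint arm with a two-finger parallel gripper is mounted at the origin on the work surface. World frame = base frame: x ahead of the robot, y to its left, z up, the work surface at z = 0. Lengths are in m, angles in rad, forces in N, time in s.
With the tool pointing down it reaches from about 0.4 to 0.875 m from the base axis. Payload 19.3 kg.
Tool frame: the origin (TCP) lies at the very end of the fingers, on their centre line; the grasp point (between the pads) lies 19 mm behind it; z points along the fingers, y is the direction in which the jaws open and shut (so a half turn about z gives the same grasp; the last joint's range is limited). The gripper opens to 85 mm and grips with 20 to 120 N. Pads are 22 mm wide; open, the fingers measure 114 mm over their backs; the gripper's body (76 mm by 85 mm) begins 54 mm behind the grasp point. The pads swing forward as they close: fully open they stand 13 mm farther back than shut.
Start: joints at [1.088, 0.521, -0.036, 1.599, 0.021, 1.021, -0.113], TCP at [0.251, -0.573, 0.231] pointing down, gripper open.
Joint ranges: [-2.91, 2.91], [-0.3, 2.13], [-1.5, 1.42], [0.17, 2.43], [-1.26, 4.41], [0.16, 1.93], [-2.52, 2.52]. Speed limits (rad/s): [1.89, 1.89, 2.39, 2.39, 3.01, 3.01, 3.01].

INTERFACE

Orientations are given as [roll, pitch, yaw] about the fixed x, y, z axes, in that order (R = Rz(yaw) Ry(pitch) Rx(roll)).
In Python, from workcell import bot gives the robot as it stands.
- The arm moves only by the tool apply_moves, never from a script. Its argument "commands" is a list of rows, each an object with "travel": the shift along the tool's x, y, z in m, a list of three; "twist": the turn, a rotation vector about the tool's x, y, z in degrees, a list of three; "claw": the finger opening in m, from 0 to 0.0854. A call has 1 to 10 rows; each row is the pose to reach, as a shift and turn from the pose commanded when the call began, along the tool's axes at that moment; what a row does not reach only later rows make up. A row lasts 1/10 s, in which the tool goes at most 50 mm and 8.59 degrees, less where a joint would pass 70% of its speed; a pose out of reach is approached as far as the arm can. A call with a gripper value outside its range is refused whole. The fingers move at their own pace and stop on an object; "force" is the grip in N (left out, the last holds). Time passes only in rows, so rows that repeat a pose let the fingers close. It gives the time, the measured TCP pose, the force and the opening at its end, in the units of the state.
- bot.observe(): the state, without advancing time (a new reading comes with each control period).
- bot.grab_frame(name): name is "side" or "top" or "wrist"; returns a dict with "frame" (480x640x3 uint8, blue, green, red), "fx", "fy", "cx", "cy" (pixels), "pose" (4x4, takes a point from camera to world coordinates); the wrist camera has in their place "tool_from_camera" (4x4, takes a point from camera to tool coordinates, whose origin is the TCP and whose axes are the flange's). Camera axes: x right, y up, looking along -z (the intrinsics and any distortion apply to the point x, -y, -z); pixel columns grow to the right and rows downward; lengths in m; the calibration is good to about 2 mm. A picture is of the moment at which its call begins: read the wrist's pose just before it. There is no depth.
- bot.job_done(): hands the job in, once; it reports no verdict.
The state is a dict: "clock": time; "qpos": joint angles; "qd": joint speeds; "joint_efforts": joint torques, N m; "position": TCP position; "tool_rot": TCP orientation; "force": force on the tool from outside, world axes, zero at the start; "moment": the same for the moment, N m; "grip_width": finger opening in m.
Only numpy, scipy, OpenCV 4.12 (cv2) and the standard library are available. Lean on these libraries where they do the work, as an engineer would, in place of code of your own. Each camera call takes 0.05 s, during which the arm holds its last target.

TASK

Swing the clear lid of the orange case up past its balance point so that it stays open by itself. Then, one block at a time and in the order red, yellow, blue (skipping any that is not there), take the block out of the case, square it in the white jig by pushing it flush against both orange fences, long side on the long fence, and let go of it; then grasp it again and lay it flat in the outline of its own colour on the carrier, let go and only then fetch the next. Leave the jar, screwdriver and brass collar alone.

Things in the scene. Friction and masses are not known exactly. Their poses are not given: they have to be found in the camera images.
- case: orange flat case with a dark floor, 180 (x) x 310 (y) x 24 mm high, walls 5 mm thick, standing fixed on the table; origin at the centre of its underside; its floor is 12 mm up; x points to the hinge side, y along the hinge. The blocks lie on its floor and stick out 12 mm above its walls
- lid (a joint): the case's see-through lid (310 mm wide, 180 mm deep, 350 g, orange edge), hinged along the case's far (+x) edge: 0 shut (panel top 46 mm above the table), grows as it opens, stop at 2.0 rad. It swings freely: below about 1.4 rad it falls shut, beyond that it falls open to the stop and stays
- lid_tab (a point): pinch point of the black tab on the middle of the lid's free edge: tab 20 mm wide (along the case's y), 12 mm thick, reaching 50 mm out beyond the lid's edge; the point is 18 mm from its end, mid-thickness. It lies 52 mm above the table with the lid shut and moves with the lid, 214 mm from the hinge axis; x, y, z axes turn with the lid
- lid_hinge (a point): middle of the lid's hinge axis, fixed on the case, 26 mm above the table; the axis runs along y
- jig: white squaring plate 140 x 140 x 10 mm, fixed, origin at the centre of its underside. Two orange fences stand 8 mm high on it: the long one (118 mm, parallel to x) with its inner face at y = +50 mm, the short one (70 mm, parallel to y, from y = -10 to +60 mm) with its inner face at x = +50 mm; both are 10 mm thick
- jig_corner (a point): where the fences' inner faces meet, on the white plate's surface, 10 mm above the table; axes as the jig's: the block goes on the -x, -y side. A squared block has its centre at (-32, -20, +12) mm from this point, its x axis along the jig's x
- carrier: press loading carrier, fixed: orange frame 160 (x) x 290 (y) mm with steel handles at the ends and a flat white bed 140 x 270 mm, 24 mm above the table; origin at the centre of its underside; three coloured outlines (seats) side by side along y, 85 mm apart, painted flat
- seat_red (a point): centre of the red outline on the carrier's bed (on the surface, 24 mm above the table); the block's centre belongs 12 mm above it, its long side along this point's x
- block_red_mid (a point): centre of the aluminium pressing block with the red top, 64 (x, long) x 40 (y) x 24 (z) mm, about 170 g; may be absent; either end may lead
- seat_yellow (a point): centre of the yellow outline on the carrier's bed (on the surface, 24 mm above the table); the block's centre belongs 12 mm above it, its long side along this point's x
- block_yellow_mid (a point): centre of the aluminium pressing block with the yellow top, 64 (x, long) x 40 (y) x 24 (z) mm, about 170 g; may be absent; either end may lead
- seat_blue (a point): centre of the blue outline on the carrier's bed (on the surface, 24 mm above the table); the block's centre belongs 12 mm above it, its long side along this point's x
- block_blue_mid (a point): centre of the aluminium pressing block with the blue top, 64 (x, long) x 40 (y) x 24 (z) mm, about 170 g; may be absent; either end may lead
- jar: amber jar with blue cap, 52 mm across, 75 mm high; origin under its centre; not to be moved
- driver: screwdriver lying on the table, 140 mm long; origin under its middle; not to be moved
- collar: brass collar 48 mm across, 18 mm high; origin under its centre; not to be moved
Mind the look-alikes: they are no part of the job. There is more than one size of the jig; the job needs the largest.

How it is judged:
By the outcome, as a careful person would: the job done as asked, in the order asked, and still so for the second after the job is handed in, with the robot touching nothing.
Of block_red, block_yellow, block_blue only 2 to 3 are there at a start; the rules pass over those that are not, and their reading is None.
At some moment in a run one of block_red, block_yellow, block_blue may be knocked a few centimetres aside while the robot is not near it.
It also fails if it takes over 210 s, if anything falls off the work surface, if the arm or the gripper's body presses on something with over 40 N, if the wrist force passes 120 N, or if a joint passes its speed limit or range.

## Working session

There is one attempt and no reset: what is moved stays moved. The work goes in short steps, Python scripts to look and compute and a tool call to move; the robot and the scene stay as the last step left them, time stands still between calls to the robot, and variables do not carry over. Pictures are saved under pics/ and viewed, and the job is handed in when it is done.

Besides the shell and the picture viewer there is one more tool, called after ">>>" as name([rows], argument=value, ...), one row to a line, values as JSON. apply_moves: Moves the arm, as the interface text tells. Its arguments: {"type":"object","properties":{"commands":{"type":"array"},"force":{"type":"number"}},"required":["commands"]}

```bash
ls; mkdir -p pics; python3 - <<'E'
from workcell import bot
import cv2
o=bot.observe();print(o)
for n in ("side","top","wrist"):
    f=bot.grab_frame(n);cv2.imwrite(f"pics/a_{n}.png",f["frame"])
    print(n,{k:v for k,v in f.items() if k!="frame"})
E
```

```text
pics
{'clock': 0.0, 'qpos': array([ 1.08782481,  0.52203452, -0.03629878,  1.59999141,  0.0212094 ,
        1.0211069 , -0.11281585]), 'qd': array([ 2.48146261e-03, -2.64646748e-03,  1.70911506e-03, -6.49943219e-04,
        1.68568239e-04, -1.64107033e-03,  1.89612519e-05]), 'joint_efforts': array([-2.76066726e-05, -9.27105618e+01,  1.97877891e+00, -3.69929016e+01,
        1.76877104e-02,  8.04433163e-03, -9.26407938e-05]), 'position': array([ 0.25053261, -0.57222366,  0.23071923]), 'tool_rot': array([-3.14044234e+00,  1.04752772e-04,  4.12725561e-01]), 'force': array([ 0.15047475, -0.60530421,  1.21896131]), 'moment': array([ 0.01867335, -0.06376925, -0.00947425]), 'grip_width': 0.08556925967031771}
side {'fx': 494.4970749392874, 'fy': 494.4970749392874, 'cx': 319.28016181304713, 'cy': 237.39591864107084, 'pose': array([[-0.99267061,  0.08453627, -0.08636362,  0.45721671],
       [-0.11981613, -0.59509312,  0.79467495,  0.77721618],
       [ 0.01578446,  0.79919822,  0.60086026,  0.66929882],
       [ 0.        ,  0.        ,  0.        ,  1.        ]])}
top {'fx': 593.4911740020614
[... 196 characters left out ...]
-1.45693049e-02,  2.23692780e-03,
        -1.40217322e-02],
       [-1.78054986e-04,  1.63686106e-01,  9.86512457e-01,
         1.38971786e+00],
       [ 0.00000000e+00,  0.00000000e+00,  0.00000000e+00,
         1.00000000e+00]])}
wrist {'fx': 403.5263684224314, 'fy': 403.5263684224314, 'cx': 316.6270906704459, 'cy': 229.4071333162553, 'tool_from_camera': array([[-6.81789532e-05,  9.64744589e-01,  2.63187904e-01,
         6.65415247e-02],
       [ 9.99999340e-01,  3.67688501e-04, -1.08875286e-03,
         6.15148892e-04],
       [-1.14713960e-03,  2.63187656e-01, -9.64743977e-01,
        -1.42936392e-01],
       [ 0.00000000e+00,  0.00000000e+00,  0.00000000e+00,
         1.00000000e+00]])}
```

View pics/a_top.png

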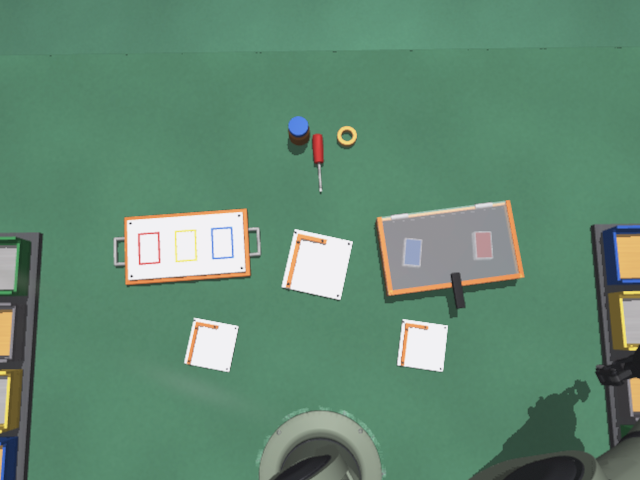

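View pics/a_side.png

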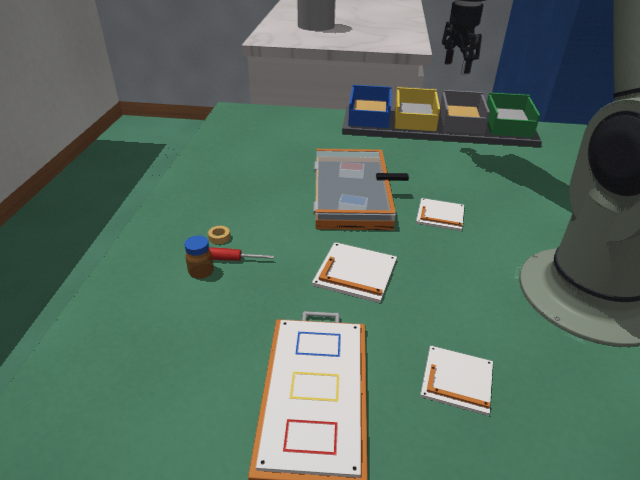

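View pics/a_wrist.png

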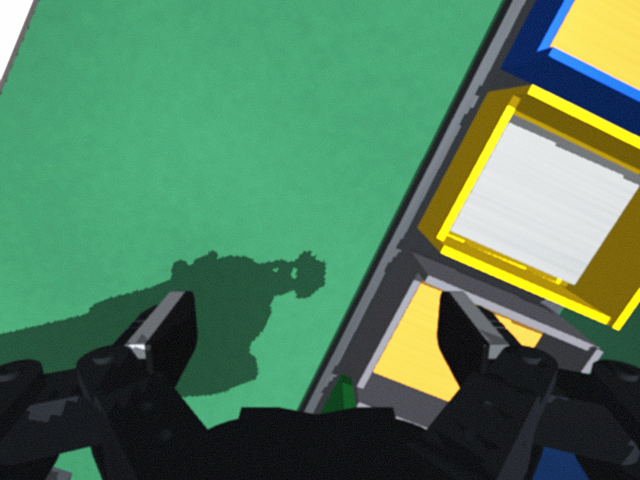

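```bash
cat > h.py <<'E'
import numpy as np, cv2
from workcell import bot
from scipy.spatial.transform import Rotation as R
def toolT(o=None):
    o=o or bot.observe(); T=np.eye(4);T[:3,:3]=R.from_euler('xyz',o['tool_rot']).as_matrix();T[:3,3]=o['position'];return T
def grab(n,save=None):
    o=bot.observe();f=bot.grab_frame(n)
    f['P']=f['pose'] if 'pose' in f else toolT(o)@f['tool_from_camera']
    if save: cv2.imwrite(save,f['frame'])
    return f
def p2w(f,u,v,z):
    d=np.array([(u-f['cx'])/f['fx'],-(v-f['cy'])/f['fy'],-1.]);P=f['P'];d=P[:3,:3]@d
    return P[:3,3]+d*(z-P[2,3])/d[2]
def w2p(f,X):
    X=np.atleast_2d(X);c=(X-f['P'][:3,3])@f['P'][:3,:3]
    return np.c_[f['cx']-f['fx']*c[:,0]/c[:,2], f['cy']+f['fy']*c[:,1]/c[:,2]]
def crop(f,u0,v0,u1,v1,s,save):
    cv2.imwrite(save,cv2.resize(f['frame'][v0:v1,u0:u1],None,fx=s,fy=s,interpolation=cv2.INTER_CUBIC))
def toolmove(target_p,yaw=None,T=None):
    """shift in tool axes, and twist(deg) to reach down pose w/ yaw"""
    T=toolT() if T is None else T
    d=T[:3,:3].T@(np.array(target_p)-T[:3,3]); tw=None
    if yaw is not None: tw=R.from_matrix(T[:3,:3].T@R.from_euler('xyz',[np.pi,0,yaw]).as_matrix()).as_rotvec(degrees=True)
    return d,tw
E
python3 - <<'E'
from h import *
f=grab('top')
crop(f,370,190,530,310,5,'pics/b_case.png')
crop(f,100,190,360,310,3,'pics/b_jc.png')
E
```

```text
(no output)
```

View pics/b_case.png

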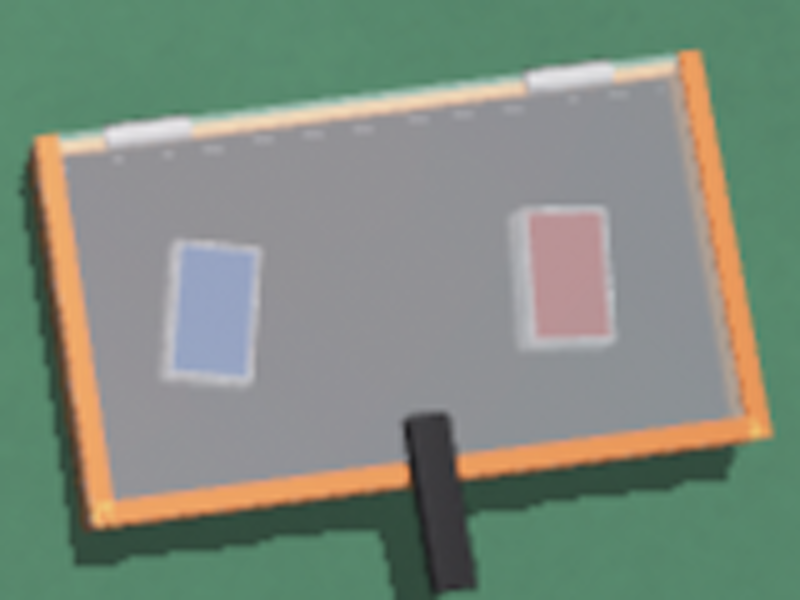

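View pics/b_jc.png

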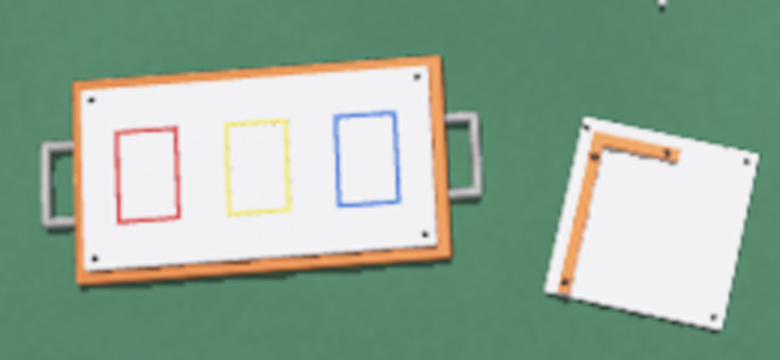

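```bash
python3 - <<'E'
from h import *
np.set_printoptions(precision=4,suppress=True)
f=grab('top')
C=lambda x,y:(370+x/5,190+y/5); J=lambda x,y:(100+x/3,190+y/3)
A=p2w(f,*C(95,522),.046);B=p2w(f,*C(772,435),.046);print('lid free corners L,R',A,B,np.linalg.norm(A-B))
Cc=p2w(f,*C(37,140),.046);D=p2w(f,*C(700,52),.046);print('far',Cc,D,np.linalg.norm(Cc-D),np.linalg.norm(A-Cc))
print('tab end',p2w(f,*C(457,590),.05),'root',p2w(f,*C(427,415),.058))
ab=B-A;print('yaw case',np.degrees(np.arctan2(-ab[0],ab[1]))) 
for n,pts in dict(red=[(530,210),(607,208),(612,340),(535,342)],blue=[(180,245),(260,248),(250,382),(170,376)]).items():
    P=np.array([p2w(f,*C(*p),.036) for p in pts]);print(n,P.mean(0),np.linalg.norm(P[0]-P[1]),np.linalg.norm(P[1]-P[2]),np.degrees(np.arctan2(*(P[1]-P[2])[[1,0]])))
P=np.array([p2w(f,*J(*p),.010) for p in [(585,118),(757,155),(721,330),(546,293)]]);print('jig',P.mean(0),[np.linalg.norm(P[i]-P[i-1]) for i in range(4)],[np.degrees(np.arctan2(*(P[i]-P[i-1])[[1,0]])) for i in range(4)])
for n,pts in dict(red=[(115,131),(178,127),(180,218),(118,223)],yel=[(225,124),(289,121),(291,210),(228,215)],blue=[(334,115),(396,112),(400,202),(338,206)],frame=[(74,83),(440,57),(450,259),(78,284)]).items():
    P=np.array([p2w(f,*J(*p),.024) for p in pts]);print(n,P.mean(0),np.linalg.norm(P[0]-P[1]),np.linalg.norm(P[1]-P[2]),np.degrees(np.arctan2(*(P[1]-P[2])[[1,0]])))
E
```

```text
lid free corners L,R [ 0.3917 -0.1613  0.046 ] [ 0.4264 -0.4694  0.046 ] 0.3100572012030469
far [ 0.5674 -0.1403  0.046 ] [ 0.6043 -0.4485  0.046 ] 0.31039494392417727 0.1769447081020767
tab end [ 0.3587 -0.322   0.05  ] root [ 0.4367 -0.3108  0.058 ]
yaw case -173.565685793757
red [ 0.5025 -0.3854  0.036 ] 0.035657849514864864 0.06143088244092076 -1.347033495484085
blue [ 0.4874 -0.2207  0.036 ] 0.03690753938554525 0.062390961428775996 -6.598864617320778
jig [ 0.4659 -0.0004  0.01  ] [np.float64(0.1403462980822917), np.float64(0.1381423162623929), np.float64(0.13937709382329813), np.float64(0.13819213339785447)] [np.float64(-12.795639708644932), np.float64(-103.13496279955129), np.float64(167.2258012754594), np.float64(77.26700691574192)]
red [0.508  0.3895 0.024 ] 0.048924375681370195 0.07126708120432908 2.9963372032943374
yel [0.5124 0.3041 0.024 ] 0.04974752575268301 0.069748442829455 2.4409563602115987
blue [0.518 0.22  0.024] 0.04825660374929743 0.070695419643979 3.113919140703774
frame [0.5105 0.3022 0.024 ] 0.2860484849019353 0.15866048322614013 3.153271350478106
```

```bash
python3 - <<'E'
from h import *
np.set_printoptions(precision=4,suppress=True)
print(toolmove([.377,-.319,.17],.113))
E
```

```text
(array([ 0.2174, -0.1814,  0.0611]), array([-0.0303,  0.0083, 17.1744]))
```

>>> apply_moves([
  {"travel":[0.217,-0.181,0.061],"twist":[0,0,17.2],"claw":0.05},
  {"travel":[0.217,-0.181,0.061],"twist":[0,0,17.2],"claw":0.05},
  {"travel":[0.217,-0.181,0.061],"twist":[0,0,17.2],"claw":0.05},
  {"travel":[0.217,-0.181,0.061],"twist":[0,0,17.2],"claw":0.05},
  {"travel":[0.217,-0.181,0.061],"twist":[0,0,17.2],"claw":0.05},
  {"travel":[0.217,-0.181,0.061],"twist":[0,0,17.2],"claw":0.05},
  {"travel":[0.217,-0.181,0.061],"twist":[0,0,17.2],"claw":0.05},
  {"travel":[0.217,-0.181,0.061],"twist":[0,0,17.2],"claw":0.05},
  {"travel":[0.217,-0.181,0.061],"twist":[0,0,17.2],"claw":0.05},
], force=30)

```text
clock: 1.15
position: [0.3765, -0.3206, 0.1705]
tool_rot: [3.141, 0.0, 0.111]
force: [0.8, -0.1, -1.0]
grip_width: 0.0497
```

```bash
python3 - <<'E'
from h import *
np.set_printoptions(precision=4,suppress=True)
o=bot.observe();print(o['clock'],o['position'],o['tool_rot'],o['qpos'],o['force'])
f=grab('wrist','pics/c_w.png')
X=np.array([[.3773,-.319,.052]]);print(w2p(f,X))
E
```

```text
1.15 [ 0.3765 -0.3206  0.1705] [3.1411 0.     0.1114] [ 0.6048  0.3999 -0.0251  1.9978  0.015   0.7437 -0.8888] [ 0.7733 -0.0647 -0.9704]
[[312.9856 221.5154]]
```

View pics/c_w.png

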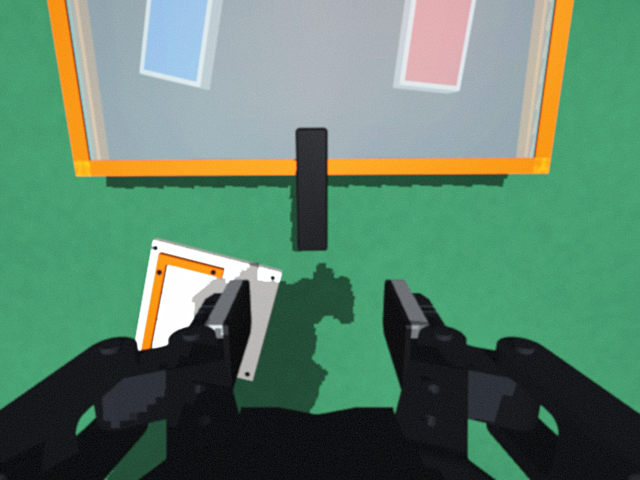

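>>> apply_moves([
  {"travel":[0.001,-0.0015,0.05],"twist":[0,0,0],"claw":0.05},
  {"travel":[0.001,-0.0015,0.09],"twist":[0,0,0],"claw":0.05},
  {"travel":[0.001,-0.0015,0.12],"twist":[0,0,0],"claw":0.05},
  {"travel":[0.001,-0.0015,0.137],"twist":[0,0,0],"claw":0.05},
  {"travel":[0.001,-0.0015,0.137],"twist":[0,0,0],"claw":0.05},
  {"travel":[0.001,-0.0015,0.137],"twist":[0,0,0],"claw":0.01},
  {"travel":[0.001,-0.0015,0.137],"twist":[0,0,0],"claw":0.01},
  {"travel":[0.001,-0.0015,0.137],"twist":[0,0,0],"claw":0.01},
  {"travel":[0.001,-0.0015,0.137],"twist":[0,0,0],"claw":0.01},
], force=30)

```text
clock: 2.1
position: [0.3778, -0.3175, 0.0345]
tool_rot: [-3.141, -0.001, 0.113]
force: [-1.9, 7.9, 8.2]
grip_width: 0.0193
```

```bash
python3 - <<'E'
from h import *
np.set_printoptions(precision=4,suppress=True)
o=bot.observe();print(o['clock'],o['position'],o['tool_rot'],o['grip_width'],o['force'])
f=grab('wrist','pics/d_w.png')
# arc waypoints relative to start in tool frame (x fwd in case plane, z down)
ph=0.122
for th in np.arange(0,1.71,.1):
    a=th+ph; print(round(th,2), round(.214*(np.cos(ph)-np.cos(a)),4), round(-.214*(np.sin(a)-np.sin(ph)),4))
E
```

```text
2.1 [ 0.3778 -0.3175  0.0345] [-3.1412 -0.0005  0.1128] 0.01926459659462532 [-1.9318  7.9312  8.2294]
0.0 0.0 -0.0
0.1 0.0037 -0.0211
0.2 0.0094 -0.0417
0.3 0.0172 -0.0616
0.4 0.0269 -0.0807
0.5 0.0385 -0.0986
0.6 0.0518 -0.1154
0.7 0.0667 -0.1307
0.8 0.0831 -0.1445
0.9 0.1008 -0.1565
1.0 0.1196 -0.1668
1.1 0.1393 -0.1751
1.2 0.1597 -0.1814
1.3 0.1807 -0.1856
1.4 0.202 -0.1877
1.5 0.2234 -0.1877
1.6 0.2446 -0.1855
1.7 0.2656 -0.1812
```

View pics/d_w.png

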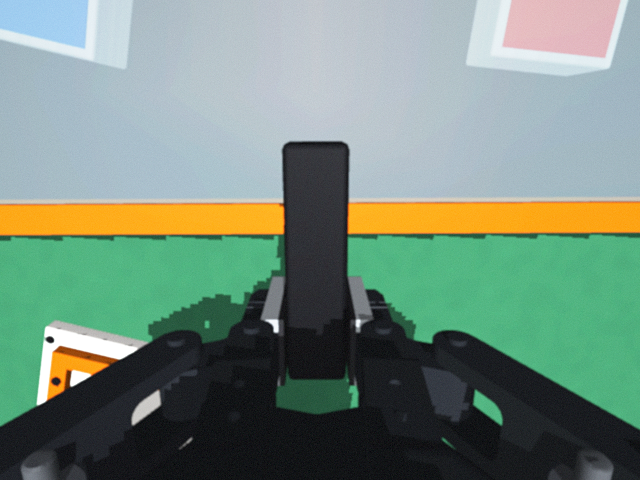

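>>> apply_moves([
  {"travel":[0.0037,-0.0015,-0.0211],"twist":[0,0,0],"claw":0.01},
  {"travel":[0.0094,-0.0015,-0.0417],"twist":[0,0,0],"claw":0.01},
  {"travel":[0.0172,-0.0015,-0.0616],"twist":[0,0,0],"claw":0.01},
  {"travel":[0.0269,-0.0015,-0.0807],"twist":[0,0,0],"claw":0.01},
  {"travel":[0.0385,-0.0015,-0.0986],"twist":[0,0,0],"claw":0.01},
  {"travel":[0.0518,-0.0015,-0.1154],"twist":[0,0,0],"claw":0.01},
], force=30)

```text
clock: 2.75
position: [0.4296, -0.3113, 0.1509]
tool_rot: [3.14, -0.002, 0.112]
force: [6.7, -4.0, -10.3]
grip_width: 0.0197
```

```bash
python3 - <<'E'
from h import *
np.set_printoptions(precision=4,suppress=True)
o=bot.observe();print(o['clock'],o['position'],o['tool_rot'],o['grip_width'],o['force'],o['moment'])
f=grab('side','pics/e_s.png')
E
```

```text
2.75 [ 0.4296 -0.3113  0.1509] [ 3.1399 -0.0019  0.1122] 0.019718187597064493 [  6.6835  -3.9607 -10.3058] [-0.8297 -1.2124  0.1589]
```

View pics/e_s.png

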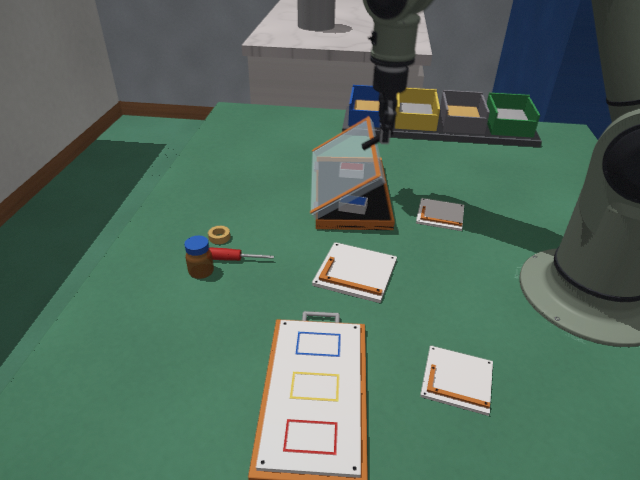

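>>> apply_moves([
  {"travel":[0.0149,0,-0.0153],"twist":[0,0,0],"claw":0.01},
  {"travel":[0.0313,0,-0.0291],"twist":[0,0,0],"claw":0.01},
  {"travel":[0.049,0,-0.0411],"twist":[0,0,0],"claw":0.01},
  {"travel":[0.0678,0,-0.0514],"twist":[0,0,0],"claw":0.01},
  {"travel":[0.0875,0,-0.0597],"twist":[0,0,0],"claw":0.01},
  {"travel":[0.1079,0,-0.066],"twist":[0,0,0],"claw":0.01},
  {"travel":[0.1289,0,-0.0702],"twist":[0,0,0],"claw":0.01},
  {"travel":[0.1502,0,-0.0723],"twist":[0,0,0],"claw":0.01},
  {"travel":[0.1716,0,-0.0723],"twist":[0,0,0],"claw":0.01},
  {"travel":[0.1928,0,-0.0701],"twist":[0,0,0],"claw":0.01},
], force=30)

```text
clock: 3.8
position: [0.621, -0.2888, 0.2202]
tool_rot: [-3.142, -0.0, 0.113]
force: [-1.1, 1.4, -3.5]
grip_width: 0.0193
```

```bash
python3 - <<'E'
from h import *
np.set_printoptions(precision=4,suppress=True)
o=bot.observe();print(o['clock'],o['position'],o['tool_rot'],o['grip_width'],o['force'],o['moment'])
f=grab('side','pics/f_s.png')
E
```

```text
3.8 [ 0.621  -0.2888  0.2202] [-3.1416 -0.0004  0.1126] 0.019332777626826662 [-1.098   1.3906 -3.5465] [0.1813 0.9598 0.0037]
```

View pics/f_s.png

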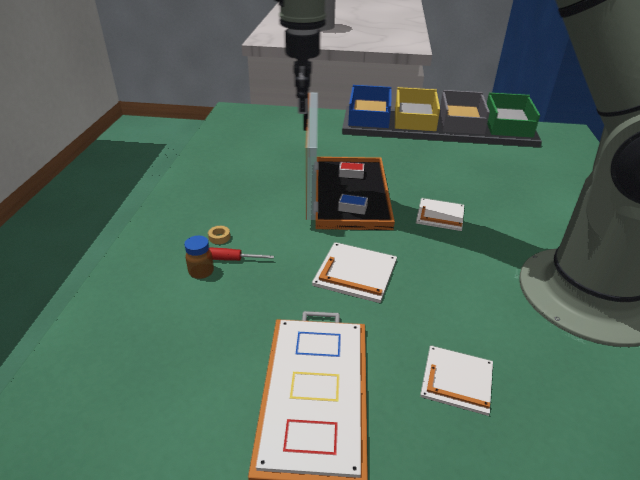

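>>> apply_moves([
  {"travel":[0.02,0,0.004],"twist":[0,0,0],"claw":0.01},
  {"travel":[0.031,0,0.007],"twist":[0,0,0],"claw":0.01},
  {"travel":[0.031,0,0.007],"twist":[0,0,0],"claw":0.06},
  {"travel":[0.031,0,0.007],"twist":[0,0,0],"claw":0.06},
  {"travel":[0.031,0,0.007],"twist":[0,0,0],"claw":0.06},
  {"travel":[0.031,0,-0.04],"twist":[0,0,0],"claw":0.06},
  {"travel":[0.031,0,-0.08],"twist":[0,0,0],"claw":0.06},
  {"travel":[0.0,0,-0.08],"twist":[0,0,0],"claw":0.06},
  {"travel":[-0.05,0,-0.08],"twist":[0,0,0],"claw":0.06},
  {"travel":[-0.1,0,-0.08],"twist":[0,0,0],"claw":0.06},
])

```text
clock: 4.85
position: [0.519, -0.3005, 0.299]
tool_rot: [3.141, -0.0, 0.112]
force: [0.8, -0.8, -0.4]
grip_width: 0.0603
```

```bash
python3 - <<'E'
from h import *
np.set_printoptions(precision=4,suppress=True)
o=bot.observe();print(o['clock'],o['position'],o['tool_rot'],o['grip_width'],o['force'],o['moment'])
f=grab('side','pics/g_s.png')
f=grab('top','pics/g_t.png')
f=grab('wrist','pics/g_w.png')
E
```

```text
4.85 [ 0.519  -0.3005  0.299 ] [ 3.1411 -0.0004  0.1125] 0.060256707697615125 [ 0.767  -0.7954 -0.3722] [-0.0837 -0.0866 -0.0233]
```

View pics/g_s.png

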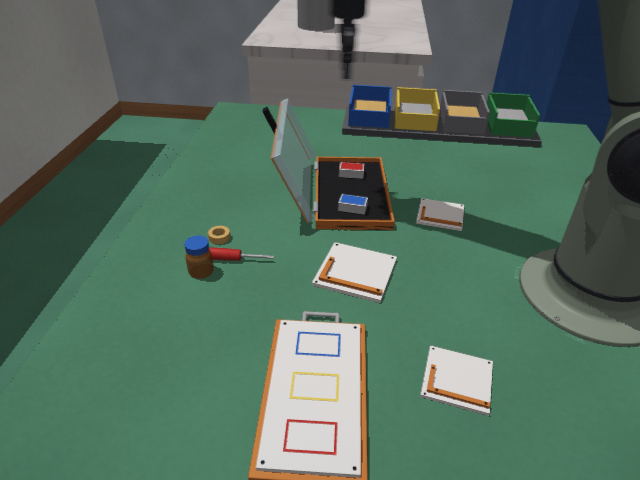

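View pics/g_t.png

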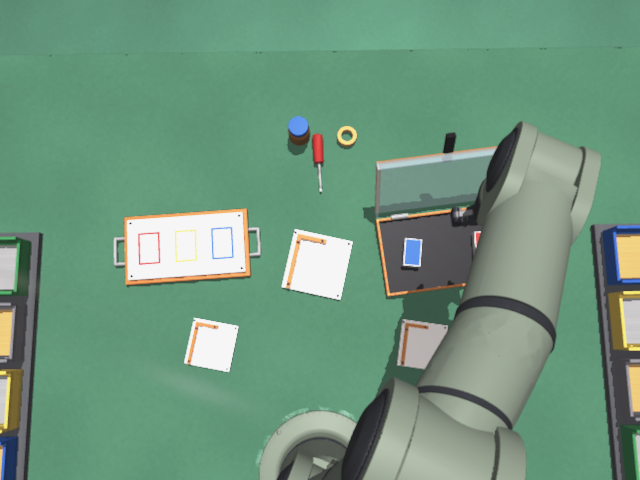

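View pics/g_w.png

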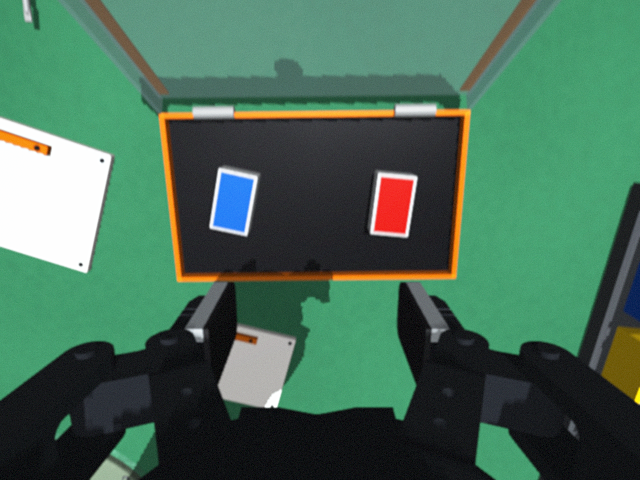

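```bash
cat >> h.py <<'E'
def colmask(fr,c):
    hsv=cv2.cvtColor(fr,cv2.COLOR_BGR2HSV)
    if c=='red': m=cv2.inRange(hsv,(0,190,120),(6,255,255))|cv2.inRange(hsv,(174,190,120),(180,255,255))
    elif c=='blue': m=cv2.inRange(hsv,(100,150,90),(125,255,255))
    else: m=cv2.inRange(hsv,(24,150,120),(34,255,255))
    return m
def block(f,c,z,near=None):
    m=colmask(f['frame'],c);cs,_=cv2.findContours(m,cv2.RETR_EXTERNAL,cv2.CHAIN_APPROX_NONE);out=[]
    for k in cs:
        if cv2.contourArea(k)<150: continue
        W=np.array([p2w(f,u,v,z)[:2] for u,v in k[:,0].astype(float)])
        (cx,cy),(w,h),_=r=cv2.minAreaRect((W*1000).astype(np.float32))
        b=cv2.boxPoints(r);e=[b[1]-b[0],b[2]-b[1]];e=max(e,key=np.linalg.norm);a=np.degrees(np.arctan2(e[1],e[0]));a=(a+90)%180-90
        out.append((cx,cy,max(w,h),min(w,h),a))
    return np.round(out,1)
E
python3 - <<'E'
from h import *
f=grab('wrist');t=grab('top')
for c in('red','blue','yellow'): print(c,block(f,c,.036),block(t,c,.036))
E
```

```text
red [[ 503.6 -384.2   54.7   31.1    0.6]] []
blue [[ 489.3 -220.    55.7   32.    -6.4]] [[ 477.4 -705.2  135.8   69.    -5.8]]
yellow [] []
```

```bash
python3 - <<'E'
from h import *
np.set_printoptions(precision=4,suppress=True)
print(toolmove([.5036,-.3842,.12],.01))
E
```

```text
(array([-0.0271,  0.081 ,  0.1796]), array([ 0.0306, -0.0782,  5.8441]))
```

>>> apply_moves([
  {"travel":[-0.027,0.081,0.1],"twist":[0,0,5.85],"claw":0.07},
  {"travel":[-0.027,0.081,0.18],"twist":[0,0,5.85],"claw":0.07},
  {"travel":[-0.027,0.081,0.18],"twist":[0,0,5.85],"claw":0.07},
  {"travel":[-0.027,0.081,0.18],"twist":[0,0,5.85],"claw":0.07},
  {"travel":[-0.027,0.081,0.18],"twist":[0,0,5.85],"claw":0.07},
  {"travel":[-0.027,0.081,0.18],"twist":[0,0,5.85],"claw":0.07},
  {"travel":[-0.027,0.081,0.18],"twist":[0,0,5.85],"claw":0.07},
])

```text
clock: 5.8
position: [0.5052, -0.3835, 0.1206]
tool_rot: [3.141, -0.002, 0.012]
force: [-0.1, -0.5, 0.5]
grip_width: 0.0699
```

```bash
python3 - <<'E'
from h import *
np.set_printoptions(precision=4,suppress=True)
o=bot.observe();print(o['clock'],o['position'],o['tool_rot'],o['force'])
f=grab('wrist','pics/h_w.png')
print(block(f,'red',.036)); print(w2p(f,[[.5036,-.3842,.036]]))
E
```

```text
5.8 [ 0.5052 -0.3835  0.1206] [ 3.1406 -0.0024  0.0116] [-0.0554 -0.451   0.4567]
[[ 490.1 -384.1   31.3   30.3  -88.4]]
[[316.2163 240.2276]]
```

View pics/h_w.png

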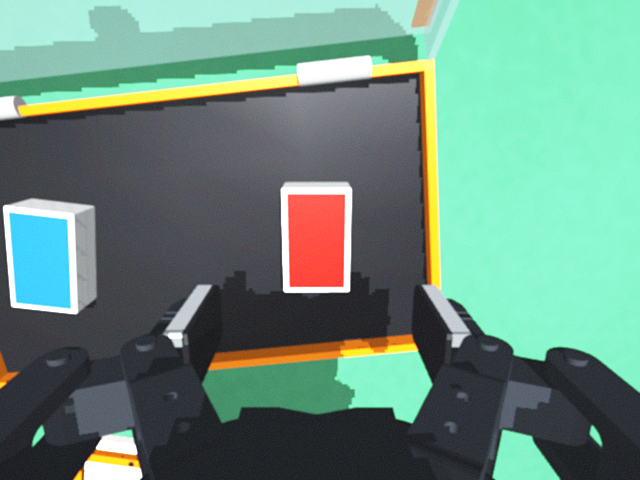

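>>> apply_moves([
  {"travel":[-0.0015,0.001,0.05],"twist":[0,0,0],"claw":0.07},
  {"travel":[-0.0015,0.001,0.08],"twist":[0,0,0],"claw":0.07},
  {"travel":[-0.0015,0.001,0.1],"twist":[0,0,0],"claw":0.07},
  {"travel":[-0.0015,0.001,0.1],"twist":[0,0,0],"claw":0.07},
  {"travel":[-0.0015,0.001,0.1],"twist":[0,0,0],"claw":0.03},
  {"travel":[-0.0015,0.001,0.1],"twist":[0,0,0],"claw":0.03},
  {"travel":[-0.0015,0.001,0.1],"twist":[0,0,0],"claw":0.03},
  {"travel":[-0.0015,0.001,0.1],"twist":[0,0,0],"claw":0.03},
  {"travel":[-0.0015,0.001,0.1],"twist":[0,0,0],"claw":0.03},
], force=50)

```text
clock: 6.75
position: [0.5032, -0.3853, 0.0212]
tool_rot: [3.14, -0.003, 0.011]
force: [-2.3, 1.6, 11.3]
grip_width: 0.0386
```

```bash
python3 - <<'E'
from h import *
np.set_printoptions(precision=4,suppress=True)
o=bot.observe();print(o['clock'],o['position'],o['tool_rot'],o['force'],o['grip_width'])
f=grab('wrist','pics/i_w.png')
E
```

```text
6.75 [ 0.5032 -0.3853  0.0212] [ 3.1401 -0.0027  0.0106] [-2.2713  1.605  11.3347] 0.038603116853322204
```

View pics/i_w.png

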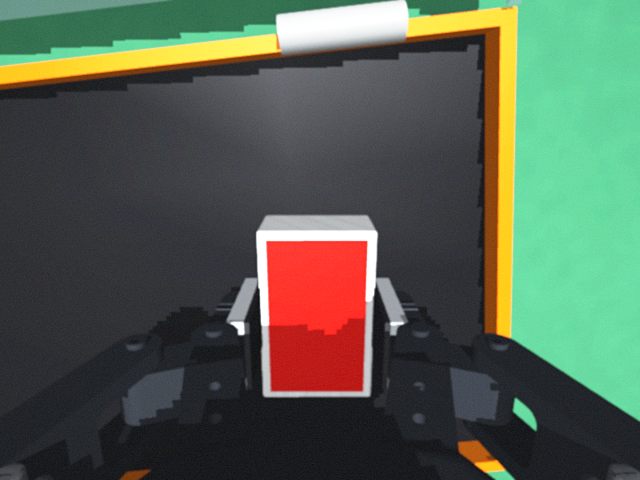

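>>> apply_moves([
  {"travel":[0,0,-0.03],"twist":[0,0,0],"claw":0.03},
  {"travel":[0,0,-0.07],"twist":[0,0,0],"claw":0.03},
  {"travel":[-0.005,-0.03,-0.1],"twist":[0,0,2],"claw":0.03},
  {"travel":[-0.01,-0.07,-0.12],"twist":[0,0,6],"claw":0.03},
  {"travel":[-0.049,-0.355,-0.13],"twist":[0,0,13.4],"claw":0.03},
  {"travel":[-0.049,-0.355,-0.13],"twist":[0,0,13.4],"claw":0.03},
  {"travel":[-0.049,-0.355,-0.13],"twist":[0,0,13.4],"claw":0.03},
  {"travel":[-0.049,-0.355,-0.13],"twist":[0,0,13.4],"claw":0.03},
  {"travel":[-0.049,-0.355,-0.13],"twist":[0,0,13.4],"claw":0.03},
  {"travel":[-0.049,-0.355,-0.13],"twist":[0,0,13.4],"claw":0.03},
])

```text
clock: 7.8
position: [0.4491, -0.0276, 0.1502]
tool_rot: [-3.14, -0.002, -0.222]
force: [1.4, -0.2, -1.8]
grip_width: 0.0387
```

>>> apply_moves([
  {"travel":[0,0,0],"twist":[0,0,0],"claw":0.03},
  {"travel":[0,0,0],"twist":[0,0,0],"claw":0.03},
  {"travel":[0,0,0],"twist":[0,0,0],"claw":0.03},
  {"travel":[0,0,0],"twist":[0,0,0],"claw":0.03},
])

```text
clock: 8.2
position: [0.4495, -0.0314, 0.1491]
tool_rot: [3.142, -0.001, -0.225]
force: [-0.5, -0.4, -1.2]
grip_width: 0.0389
```

```bash
python3 - <<'E'
from h import *
np.set_printoptions(precision=4,suppress=True)
o=bot.observe();print(o['clock'],o['position'],o['tool_rot'],o['force'],o['grip_width'])
f=grab('wrist','pics/j_w.png')
a=-.2234;c,s=np.cos(a),np.sin(a)
P=np.array([[.4659+x*c-y*s,-.0004+x*s+y*c,.010] for x,y in [(.05,.05),(.05,-.01),(-.07,.05),(.07,-.07),(.07,.07),(-.07,-.07),(.018,.03)]])
print(w2p(f,P))
E
```

```text
8.2 [ 0.4495 -0.0314  0.1491] [ 3.1416 -0.0006 -0.2252] [-0.458  -0.3834 -1.1906] 0.03888041290428106
[[191.9787 131.8116]
 [280.2662 131.6371]
 [205.1045 294.7238]
 [369.5062 100.6009]
 [159.4896 101.0153]
 [363.5118 294.4072]
 [224.3206 178.7433]]
```

View pics/j_w.png

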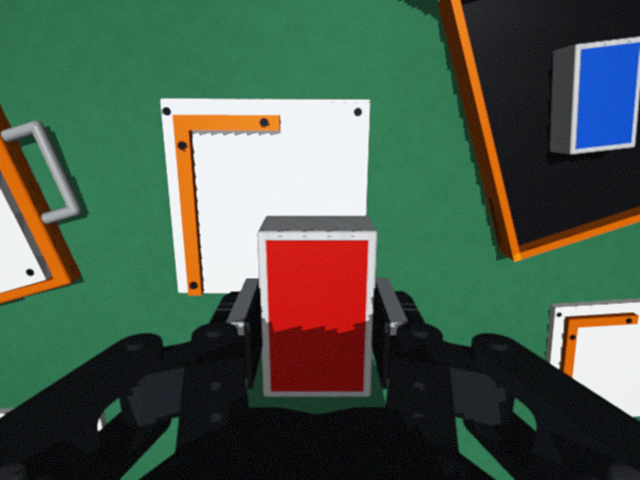

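```bash
python3 - <<'E'
from h import *
np.set_printoptions(precision=4,suppress=True)
f=grab('wrist');T=toolT();Ti=np.linalg.inv(T)
z=T[2,3]+.0148
for p in [(260,232),(377,232),(263,396),(370,396)]:
    print((Ti@np.r_[p2w(f,*p,z),1])[:3])
print(toolmove([.4901-.010,.0249-.006,.06],-.2234))
a=-.2234;c,s=np.cos(a),np.sin(a)
J=lambda x,y:np.array([.4659+x*c-y*s,-.0004+x*s+y*c])
print(J(.018,.03),J(.010,.022))
E
```

```text
[ 0.0312 -0.0179 -0.0148]
[ 0.0312  0.0207 -0.0148]
[-0.0319 -0.0191 -0.0148]
[-0.032   0.0206 -0.0148]
(array([ 0.0188, -0.0557,  0.0889]), array([ 0.003 , -0.0083, -0.0922]))
[0.4901 0.0249] [0.4805 0.0188]
```

>>> apply_moves([
  {"travel":[0.021,-0.058,0.04],"twist":[0,0,0],"claw":0.03},
  {"travel":[0.021,-0.058,0.07],"twist":[0,0,0],"claw":0.03},
  {"travel":[0.021,-0.058,0.1],"twist":[0,0,0],"claw":0.03},
  {"travel":[0.021,-0.058,0.115],"twist":[0,0,0],"claw":0.03},
  {"travel":[0.021,-0.058,0.124],"twist":[0,0,0],"claw":0.03},
  {"travel":[0.021,-0.058,0.129],"twist":[0,0,0],"claw":0.03},
  {"travel":[0.021,-0.058,0.129],"twist":[0,0,0],"claw":0.03},
  {"travel":[0.021,-0.058,0.129],"twist":[0,0,0],"claw":0.03},
])

```text
clock: 9.1
position: [0.4831, 0.0213, 0.0204]
tool_rot: [-3.141, -0.001, -0.224]
force: [0.1, -0.6, -2.2]
grip_width: 0.0387
```

```bash
python3 - <<'E'
from h import *
np.set_printoptions(precision=4,suppress=True)
o=bot.observe();print(o['clock'],o['position'],o['tool_rot'],o['force'],o['grip_width'])
f=grab('wrist','pics/k_w.png')
E
```

```text
9.1 [0.4831 0.0213 0.0204] [-3.1412 -0.001  -0.2239] [ 0.0865 -0.5694 -2.2376] 0.0387432507150546
```

View pics/k_w.png

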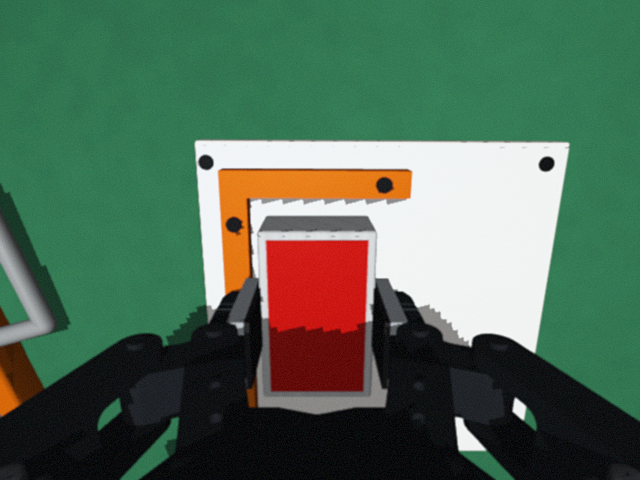

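>>> apply_moves([
  {"travel":[0,0,0.001],"twist":[0,0,0],"claw":0.03},
  {"travel":[0,-0.003,0.001],"twist":[0,0,0],"claw":0.03},
  {"travel":[0,-0.005,0.001],"twist":[0,0,0],"claw":0.03},
  {"travel":[0,-0.006,0.001],"twist":[0,0,0],"claw":0.03},
  {"travel":[0,-0.006,0.001],"twist":[0,0,0],"claw":0.03},
])

```text
clock: 9.65
position: [0.4841, 0.0271, 0.0191]
tool_rot: [3.141, -0.0, -0.224]
force: [-1.8, -4.7, 6.7]
grip_width: 0.0389
```

>>> apply_moves([
  {"travel":[0.003,0,0],"twist":[0,0,0],"claw":0.03},
  {"travel":[0.005,0,0],"twist":[0,0,0],"claw":0.03},
  {"travel":[0.006,0,0],"twist":[0,0,0],"claw":0.03},
  {"travel":[0.007,0,0],"twist":[0,0,0],"claw":0.03},
  {"travel":[0.007,0,0],"twist":[0,0,0],"claw":0.03},
])

```text
clock: 10.15
position: [0.487, 0.0264, 0.0191]
tool_rot: [3.14, 0.007, -0.223]
force: [-24.5, 3.6, 34.6]
grip_width: 0.0386
```

```bash
python3 - <<'E'
from h import *
np.set_printoptions(precision=4,suppress=True)
o=bot.observe();print(o['clock'],o['position'],o['tool_rot'],o['force'],o['grip_width'])
f=grab('wrist','pics/l_w.png')
E
```

```text
10.15 [0.487  0.0264 0.0191] [ 3.1401  0.0069 -0.2225] [-24.4558   3.6152  34.5609] 0.038625006239041304
```

View pics/l_w.png

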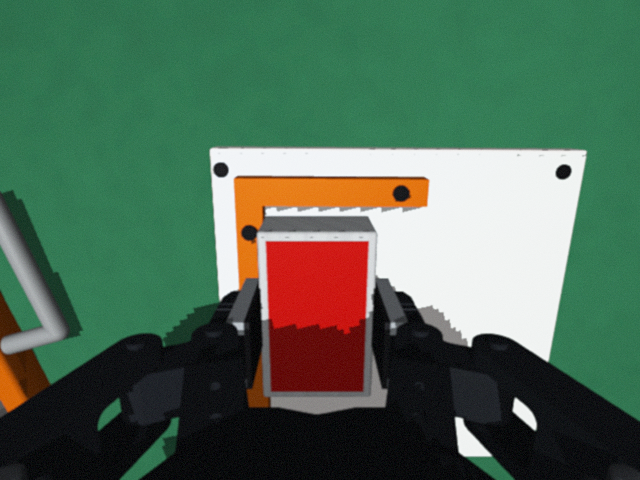

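>>> apply_moves([
  {"travel":[0,0,-0.0015],"twist":[0,0,0],"claw":0.03},
  {"travel":[0,0,-0.0015],"twist":[0,0,0],"claw":0.03},
  {"travel":[0,0,-0.0015],"twist":[0,0,0],"claw":0.03},
])

```text
clock: 10.5
position: [0.4903, 0.0257, 0.0202]
tool_rot: [3.141, 0.001, -0.224]
force: [-2.6, -3.8, -0.5]
grip_width: 0.0385
```

```bash
python3 - <<'E'
from h import *
np.set_printoptions(precision=4,suppress=True)
o=bot.observe();print(o['clock'],o['position'],o['tool_rot'],o['force'],o['grip_width'])
f=grab('wrist')
crop(f,200,130,440,300,3,'pics/m_w.png')
E
```

```text
10.5 [0.4903 0.0257 0.0202] [ 3.1411  0.0008 -0.2235] [-2.5931 -3.756  -0.5181] 0.038455109610856755
```

View pics/m_w.png

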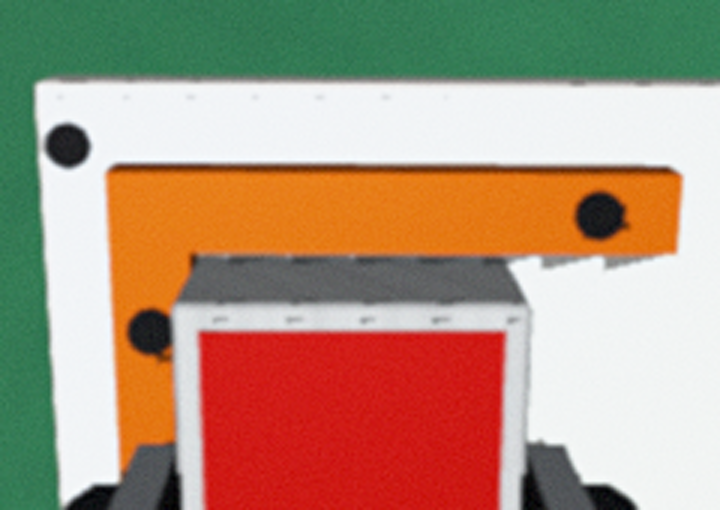

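>>> apply_moves([
  {"travel":[0.001,-0.001,0],"twist":[0,0,0],"claw":0.03},
  {"travel":[0.0015,-0.0015,0.0005],"twist":[0,0,0],"claw":0.03},
  {"travel":[0.0015,-0.0015,0.0005],"twist":[0,0,0],"claw":0.03},
  {"travel":[0.0015,-0.0015,0.0005],"twist":[0,0,0],"claw":0.03},
])

```text
clock: 10.95
position: [0.4913, 0.0256, 0.0195]
tool_rot: [3.14, 0.002, -0.225]
force: [-7.4, -9.8, 1.6]
grip_width: 0.039
```

>>> apply_moves([
  {"travel":[0,0,0],"twist":[0,0,0],"claw":0.06},
  {"travel":[0,0,0],"twist":[0,0,0],"claw":0.06},
  {"travel":[0,0,0],"twist":[0,0,0],"claw":0.06},
  {"travel":[0,0,0],"twist":[0,0,0],"claw":0.06},
  {"travel":[0,0,-0.03],"twist":[0,0,0],"claw":0.06},
  {"travel":[0,0,-0.07],"twist":[0,0,0],"claw":0.06},
  {"travel":[0,0,-0.07],"twist":[0,0,0],"claw":0.06},
  {"travel":[0,0,-0.07],"twist":[0,0,0],"claw":0.06},
])

```text
clock: 11.75
position: [0.4931, 0.0272, 0.0905]
tool_rot: [-3.141, -0.002, -0.223]
force: [0.4, 0.7, -0.2]
grip_width: 0.0599
```

```bash
python3 - <<'E'
from h import *
np.set_printoptions(precision=4,suppress=True)
o=bot.observe();print(o['clock'],o['position'],o['tool_rot'],o['force'],o['grip_width'])
f=grab('wrist','pics/n_w.png');crop(f,170,100,470,320,2.6,'pics/n_wc.png')
E
```

```text
11.75 [0.4931 0.0272 0.0905] [-3.1407 -0.0019 -0.2232] [ 0.369   0.7356 -0.2   ] 0.05990906277737125
```

View pics/n_wc.png

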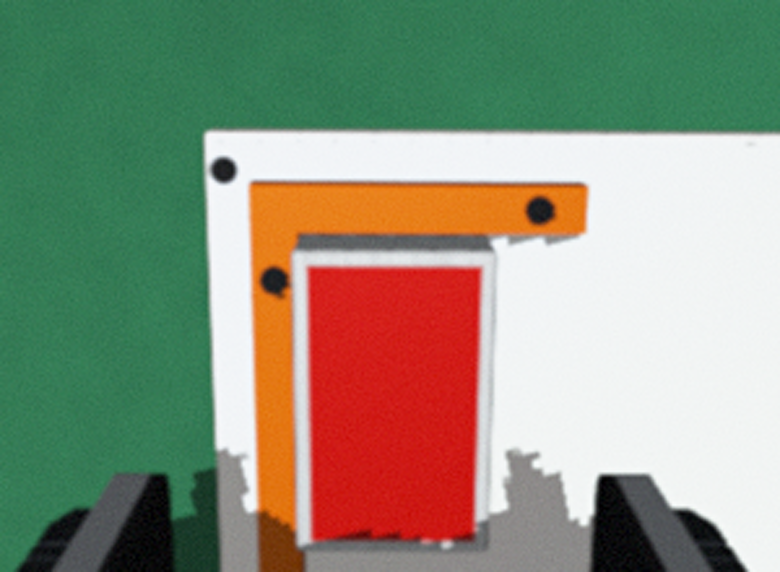

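>>> apply_moves([
  {"travel":[-0.002,0.049,0],"twist":[0,0,0],"claw":0},
  {"travel":[-0.002,0.049,0],"twist":[0,0,0],"claw":0},
  {"travel":[-0.002,0.049,0.02],"twist":[0,0,0],"claw":0},
  {"travel":[-0.002,0.049,0.055],"twist":[0,0,0],"claw":0},
  {"travel":[-0.002,0.049,0.072],"twist":[0,0,0],"claw":0},
  {"travel":[-0.002,0.049,0.072],"twist":[0,0,0],"claw":0},
  {"travel":[-0.002,0.045,0.072],"twist":[0,0,0],"claw":0},
  {"travel":[-0.002,0.042,0.072],"twist":[0,0,0],"claw":0},
  {"travel":[-0.002,0.04,0.072],"twist":[0,0,0],"claw":0},
])

```text
clock: 12.7
position: [0.4824, -0.011, 0.0186]
tool_rot: [-3.141, -0.001, -0.223]
force: [0.7, -0.2, 0.5]
grip_width: -0.0
```

>>> apply_moves([
  {"travel":[0,-0.001,0],"twist":[0,0,0],"claw":0},
  {"travel":[0,-0.002,0],"twist":[0,0,0],"claw":0},
  {"travel":[0,-0.003,0],"twist":[0,0,0],"claw":0},
  {"travel":[0,-0.003,0],"twist":[0,0,0],"claw":0},
])

```text
clock: 13.1
position: [0.4825, -0.0086, 0.0179]
tool_rot: [-3.142, -0.0, -0.223]
force: [-0.2, 0.4, 0.7]
grip_width: 0.0
```

>>> apply_moves([
  {"travel":[0,-0.001,0],"twist":[0,0,0],"claw":0},
  {"travel":[0,-0.002,0],"twist":[0,0,0],"claw":0},
  {"travel":[0,-0.003,0],"twist":[0,0,0],"claw":0},
  {"travel":[0,-0.004,0],"twist":[0,0,0],"claw":0},
  {"travel":[0,-0.004,0],"twist":[0,0,0],"claw":0},
])

```text
clock: 13.6
position: [0.4827, -0.0067, 0.0178]
tool_rot: [3.14, 0.001, -0.225]
force: [-1.7, -12.5, 4.4]
grip_width: -0.0005
```

>>> apply_moves([
  {"travel":[0,0.006,0],"twist":[0,0,0],"claw":0},
  {"travel":[0,0.008,-0.025],"twist":[0,0,0],"claw":0},
  {"travel":[-0.052,0.008,-0.04],"twist":[0,0,0],"claw":0},
  {"travel":[-0.052,-0.031,-0.04],"twist":[0,0,0],"claw":0},
  {"travel":[-0.052,-0.031,-0.03],"twist":[0,0,0],"claw":0},
  {"travel":[-0.052,-0.031,0],"twist":[0,0,0],"claw":0},
  {"travel":[-0.052,-0.031,0],"twist":[0,0,0],"claw":0},
  {"travel":[-0.048,-0.031,0],"twist":[0,0,0],"claw":0},
  {"travel":[-0.045,-0.031,0],"twist":[0,0,0],"claw":0},
  {"travel":[-0.045,-0.031,0],"twist":[0,0,0],"claw":0},
])

```text
clock: 14.6
position: [0.4474, 0.0351, 0.0187]
tool_rot: [-3.141, -0.002, -0.224]
force: [-0.5, -0.2, -0.1]
grip_width: -0.0003
```

>>> apply_moves([
  {"travel":[0.001,0,0],"twist":[0,0,0],"claw":0},
  {"travel":[0.002,0,0],"twist":[0,0,0],"claw":0},
  {"travel":[0.003,0,0],"twist":[0,0,0],"claw":0},
  {"travel":[0.003,0,0],"twist":[0,0,0],"claw":0},
])

```text
clock: 15.0
position: [0.4491, 0.0347, 0.0179]
tool_rot: [3.142, 0.0, -0.223]
force: [-1.5, 1.4, 2.1]
grip_width: -0.0002
```

>>> apply_moves([
  {"travel":[0.001,0,0],"twist":[0,0,0],"claw":0},
  {"travel":[0.002,0,0],"twist":[0,0,0],"claw":0},
  {"travel":[0.002,0,0],"twist":[0,0,0],"claw":0},
  {"travel":[0.002,0,0],"twist":[0,0,0],"claw":0},
])

```text
clock: 15.4
position: [0.4493, 0.0346, 0.0176]
tool_rot: [3.141, 0.003, -0.223]
force: [-11.0, 3.7, 8.6]
grip_width: -0.0001
```

>>> apply_moves([
  {"travel":[-0.008,0,0],"twist":[0,0,0],"claw":0},
  {"travel":[-0.01,0,-0.02],"twist":[0,0,0],"claw":0.02},
  {"travel":[-0.01,0,-0.06],"twist":[0,0,0],"claw":0.06},
  {"travel":[0.02,0,-0.09],"twist":[0,0,0],"claw":0.06},
  {"travel":[0.02,0,-0.09],"twist":[0,0,0],"claw":0.06},
  {"travel":[0.02,0,-0.09],"twist":[0,0,0],"claw":0.06},
  {"travel":[0.02,0,-0.09],"twist":[0,0,0],"claw":0.06},
])

```text
clock: 16.1
position: [0.4697, 0.0299, 0.1071]
tool_rot: [3.141, 0.001, -0.223]
force: [0.6, 0.2, -0.7]
grip_width: 0.06
```

```bash
python3 - <<'E'
from h import *
np.set_printoptions(precision=4,suppress=True)
o=bot.observe();print(o['clock'],o['position'],o['tool_rot'],o['force'],o['grip_width'])
f=grab('wrist');crop(f,200,120,460,320,3,'pics/o_w.png')
print(block(f,'red',.034))
print(toolmove([.4908,.0257,.06],-.224),toolmove([.4908,.0257,.0195],-.224))
E
```

```text
16.1 [0.4697 0.0299 0.1071] [ 3.1412  0.0013 -0.2233] [ 0.6152  0.1756 -0.6956] 0.05998693437841008
[[491.4  24.7  56.3  32.7 -13.1]]
(array([ 0.0217, -0.0006,  0.0469]), array([0.0345, 0.0947, 0.0454])) (array([ 0.0217, -0.0006,  0.0874]), array([0.0345, 0.0947, 0.0454]))
```

View pics/o_w.png

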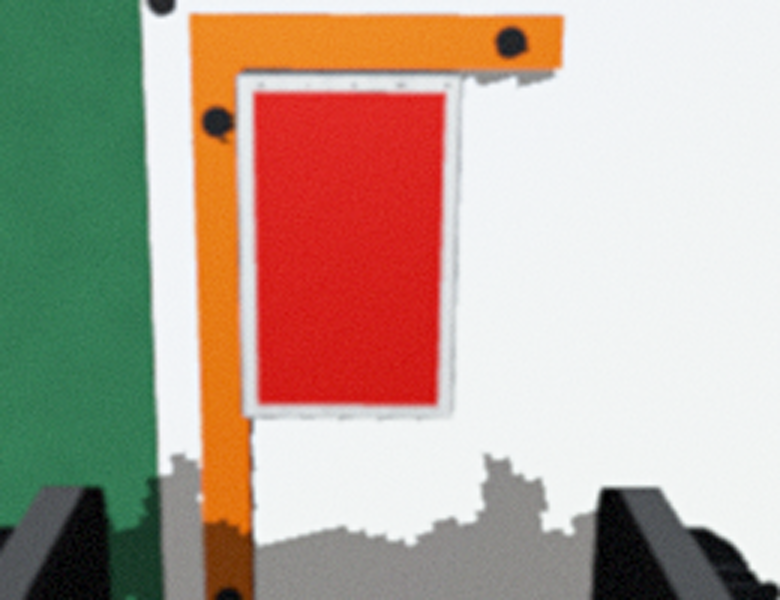

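>>> apply_moves([
  {"travel":[0.0217,-0.0004,0.03],"twist":[0,0,0],"claw":0.06},
  {"travel":[0.0217,-0.0004,0.065],"twist":[0,0,0],"claw":0.06},
  {"travel":[0.0217,-0.0004,0.087],"twist":[0,0,0],"claw":0.06},
  {"travel":[0.0217,-0.0004,0.087],"twist":[0,0,0],"claw":0.06},
  {"travel":[0.0217,-0.0004,0.087],"twist":[0,0,0],"claw":0.03},
  {"travel":[0.0217,-0.0004,0.087],"twist":[0,0,0],"claw":0.03},
  {"travel":[0.0217,-0.0004,0.087],"twist":[0,0,0],"claw":0.03},
  {"travel":[0.0217,-0.0004,0.087],"twist":[0,0,0],"claw":0.03},
], force=50)

```text
clock: 16.95
position: [0.4918, 0.0254, 0.0216]
tool_rot: [-3.141, -0.0, -0.223]
force: [-6.2, -1.0, 10.8]
grip_width: 0.0387
```

```bash
python3 - <<'E'
from h import *
np.set_printoptions(precision=4,suppress=True)
o=bot.observe();print(o['clock'],o['position'],o['tool_rot'],o['force'],o['grip_width'],o['qpos'])
f=grab('wrist');crop(f,200,120,460,420,2,'pics/p_w.png')
T=toolT(o);Ti=np.linalg.inv(T)
print(block(f,'red',.034))
# carrier seat red est and approach pose 
y=np.radians(3.05)
print(toolmove([.508,.3895,.17],y), toolmove([.46,.33,.17],y))
E
```

```text
16.95 [0.4918 0.0254 0.0216] [-3.1414 -0.0004 -0.2235] [-6.2061 -0.9854 10.7859] 0.03873949667678863 [-0.2029  0.6655  0.0412  2.083  -0.0663  0.3939 -1.9036]
[[502.   22.4  35.   33.3 -13.1]]
(array([-0.0649, -0.3586, -0.1483]), array([ -0.0054,  -0.0173, -15.8545])) (array([-0.0985, -0.29  , -0.1484]), array([ -0.0054,  -0.0173, -15.8545]))
```

View pics/p_w.png

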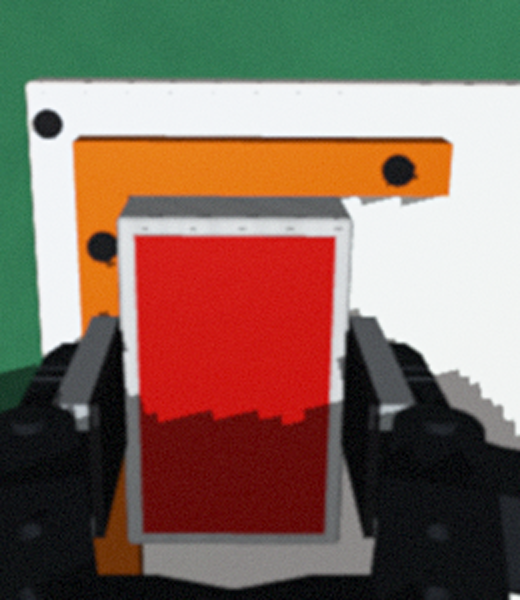

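>>> apply_moves([
  {"travel":[0,0,-0.03],"twist":[0,0,0],"claw":0.03},
  {"travel":[0,0,-0.07],"twist":[0,0,0],"claw":0.03},
  {"travel":[0,0,-0.11],"twist":[0,0,0],"claw":0.03},
  {"travel":[-0.137,-0.322,-0.148],"twist":[0,0,-15.85],"claw":0.03},
  {"travel":[-0.137,-0.322,-0.148],"twist":[0,0,-15.85],"claw":0.03},
  {"travel":[-0.137,-0.322,-0.148],"twist":[0,0,-15.85],"claw":0.03},
  {"travel":[-0.137,-0.322,-0.148],"twist":[0,0,-15.85],"claw":0.03},
  {"travel":[-0.137,-0.322,-0.148],"twist":[0,0,-15.85],"claw":0.03},
  {"travel":[-0.137,-0.322,-0.148],"twist":[0,0,-15.85],"claw":0.03},
  {"travel":[-0.137,-0.322,-0.148],"twist":[0,0,-15.85],"claw":0.03},
])

```text
clock: 18.0
position: [0.4294, 0.3701, 0.1696]
tool_rot: [-3.141, -0.001, 0.053]
force: [1.6, 0.3, -2.3]
grip_width: 0.0386
```

>>> apply_moves([
  {"travel":[0,0,0],"twist":[0,0,0],"claw":0.03},
  {"travel":[0,0,0],"twist":[0,0,0],"claw":0.03},
  {"travel":[0,0,0],"twist":[0,0,0],"claw":0.03},
  {"travel":[0,0,0],"twist":[0,0,0],"claw":0.03},
])

```text
clock: 18.4
position: [0.4306, 0.3667, 0.1688]
tool_rot: [3.141, -0.0, 0.051]
force: [-0.1, 0.5, -2.0]
grip_width: 0.0384
```

```bash
python3 - <<'E'
from h import *
np.set_printoptions(precision=4,suppress=True)
o=bot.observe();print(o['clock'],o['position'],o['tool_rot'],o['force'],o['grip_width'])
f=grab('wrist','pics/q_w.png')
T=toolT(o);Ti=np.linalg.inv(T)
print(w2p(f,[[.508,.3895,.024]]),block(f,'red',.024))
E
```

```text
18.4 [0.4306 0.3667 0.1688] [ 3.1414 -0.0003  0.0515] [-0.057   0.5099 -1.9857] 0.03839429460657674
[[287.6141 101.729 ]] [[374.5 362.5  75.9  73.8   2.7]
 [508.2 389.5  72.1  48.    3.2]]
```

View pics/q_w.png

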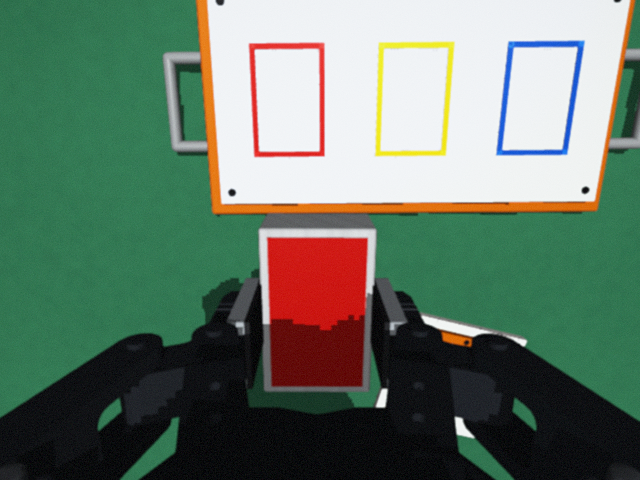

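```bash
python3 - <<'E'
from h import *
np.set_printoptions(precision=4,suppress=True)
f=grab('wrist');T=toolT();Ti=np.linalg.inv(T)
z=T[2,3]+.0124
P=np.array([(Ti@np.r_[p2w(f,*p,z),1])[:3] for p in [(261,230),(376,230),(264,390),(369,390)]]);print(P,P.mean(0))
print(toolmove([.5085,.3895,.06],np.radians(3.1)))
E
```

```text
[[ 0.0311 -0.0178 -0.0124]
 [ 0.0311  0.0208 -0.0124]
 [-0.0313 -0.0189 -0.0124]
 [-0.0314  0.0206 -0.0124]] [-0.0001  0.0012 -0.0124]
(array([ 0.079 , -0.0185,  0.1087]), array([ 0.003 , -0.0086, -0.1381]))
```

>>> apply_moves([
  {"travel":[0.079,-0.0185,0.03],"twist":[0,0,0],"claw":0.03},
  {"travel":[0.079,-0.0185,0.07],"twist":[0,0,0],"claw":0.03},
  {"travel":[0.079,-0.0185,0.1],"twist":[0,0,0],"claw":0.03},
  {"travel":[0.079,-0.0185,0.122],"twist":[0,0,0],"claw":0.03},
  {"travel":[0.079,-0.0185,0.127],"twist":[0,0,0],"claw":0.03},
  {"travel":[0.079,-0.0185,0.127],"twist":[0,0,0],"claw":0.03},
  {"travel":[0.079,-0.0185,0.127],"twist":[0,0,0],"claw":0.03},
  {"travel":[0.079,-0.0185,0.127],"twist":[0,0,0],"claw":0.03},
])

```text
clock: 19.3
position: [0.5086, 0.391, 0.0433]
tool_rot: [-3.14, -0.002, 0.053]
force: [1.5, 0.5, -2.0]
grip_width: 0.0386
```

```bash
python3 - <<'E'
from h import *
np.set_printoptions(precision=4,suppress=True)
o=bot.observe();print(o['clock'],o['position'],o['tool_rot'],o['force'],o['grip_width'])
f=grab('wrist','pics/r_w.png')
E
```

```text
19.3 [0.5086 0.391  0.0433] [-3.1401 -0.0019  0.0531] [ 1.5172  0.4975 -2.0356] 0.03859527218552478
```

View pics/r_w.png

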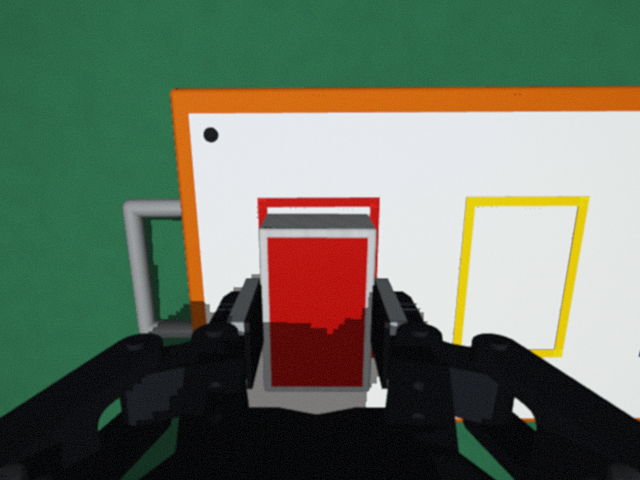

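>>> apply_moves([
  {"travel":[0,0.001,0.004],"twist":[0,0,0],"claw":0.03},
  {"travel":[0,0.001,0.006],"twist":[0,0,0],"claw":0.03},
  {"travel":[0,0.001,0.006],"twist":[0,0,0],"claw":0.03},
  {"travel":[0,0.001,0.006],"twist":[0,0,0],"claw":0.03},
])

```text
clock: 19.75
position: [0.5081, 0.3894, 0.0357]
tool_rot: [3.141, -0.0, 0.053]
force: [-1.6, -1.9, 3.2]
grip_width: 0.0383
```

```bash
python3 - <<'E'
from h import *
np.set_printoptions(precision=4,suppress=True)
o=bot.observe();print(o['clock'],o['position'],o['tool_rot'],o['force'],o['grip_width'])
f=grab('wrist');crop(f,200,150,440,400,2.4,'pics/s_w.png')
E
```

```text
19.75 [0.5081 0.3894 0.0357] [ 3.1415 -0.0001  0.0532] [-1.5594 -1.9417  3.1656] 0.038285269998070415
```

View pics/s_w.png

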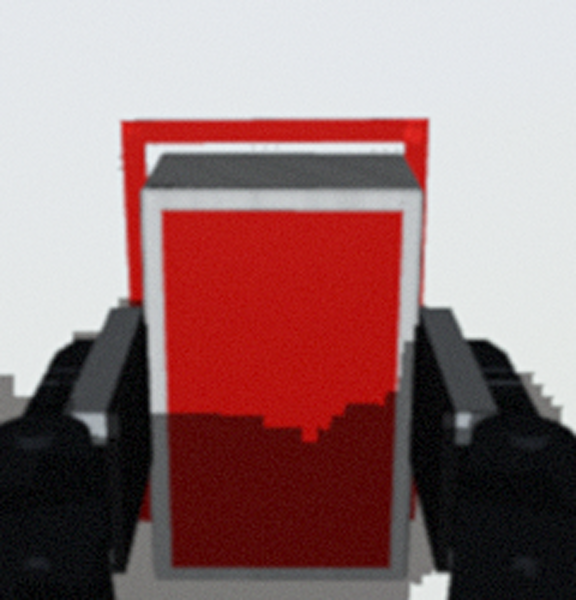

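>>> apply_moves([
  {"travel":[0,0,-0.001],"twist":[0,0,0],"claw":0.03},
  {"travel":[0,-0.0015,-0.001],"twist":[0,0,0],"claw":0.03},
  {"travel":[0,-0.0015,-0.001],"twist":[0,0,0],"claw":0.03},
  {"travel":[0,-0.0015,0],"twist":[0,0,0],"claw":0.03},
  {"travel":[0,-0.0015,0],"twist":[0,0,0],"claw":0.03},
])

```text
clock: 20.3
position: [0.5079, 0.3912, 0.0357]
tool_rot: [-3.141, -0.0, 0.053]
force: [-1.4, -1.1, 2.7]
grip_width: 0.0387
```

```bash
python3 - <<'E'
from h import *
np.set_printoptions(precision=4,suppress=True)
o=bot.observe();print(o['clock'],o['position'],o['tool_rot'],o['force'],o['grip_width'])
f=grab('wrist');crop(f,200,150,440,400,2.4,'pics/t_w.png')
E
```

```text
20.3 [0.5079 0.3912 0.0357] [-3.1414 -0.      0.0533] [-1.3589 -1.0525  2.7196] 0.03869144378790499
```

View pics/t_w.png

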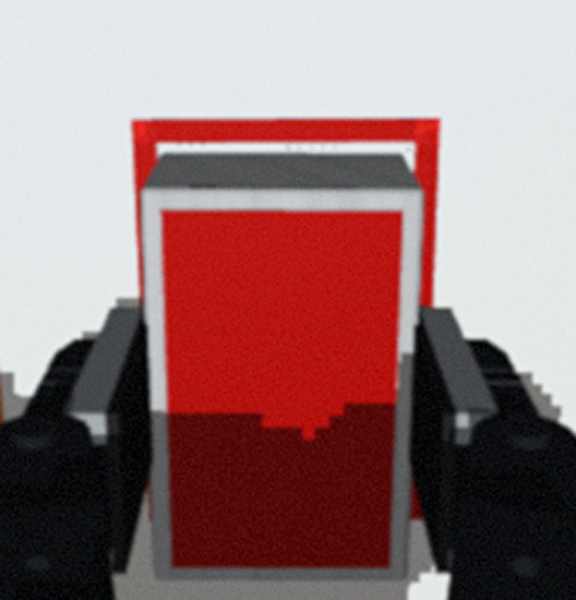

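>>> apply_moves([
  {"travel":[0,0,0],"twist":[0,0,0],"claw":0.06},
  {"travel":[0,0,0],"twist":[0,0,0],"claw":0.06},
  {"travel":[0,0,0],"twist":[0,0,0],"claw":0.06},
  {"travel":[0,0,0],"twist":[0,0,0],"claw":0.06},
  {"travel":[0,0,-0.04],"twist":[0,0,0],"claw":0.06},
  {"travel":[0,0,-0.08],"twist":[0,0,0],"claw":0.06},
  {"travel":[-0.04,0,-0.12],"twist":[0,0,0],"claw":0.06},
  {"travel":[-0.04,0,-0.12],"twist":[0,0,0],"claw":0.06},
  {"travel":[-0.04,0,-0.12],"twist":[0,0,0],"claw":0.06},
  {"travel":[-0.04,0,-0.12],"twist":[0,0,0],"claw":0.06},
])

```text
clock: 21.35
position: [0.4683, 0.3886, 0.1548]
tool_rot: [3.141, 0.0, 0.053]
force: [-0.1, -0.9, -0.2]
grip_width: 0.0602
```

```bash
python3 - <<'E'
from h import *
np.set_printoptions(precision=4,suppress=True)
o=bot.observe();print(o['clock'],o['position'],o['tool_rot'],o['force'],o['grip_width'])
f=grab('wrist','pics/u_w.png');crop(f,180,80,440,280,3,'pics/u_wc.png')
print(block(f,'red',.048),block(f,'red',.024)); grab('top','pics/u_t.png');grab('side','pics/u_s.png')
t=grab('top');print(block(t,'blue',.036))
E
```

```text
21.35 [0.4683 0.3886 0.1548] [3.1409 0.0003 0.053 ] [-0.1003 -0.9421 -0.2275] 0.06018902686180041
[[507.7 390.   56.4  32.3   2.2]
 [510.5 389.5  65.5  44.    3.1]] [[505.  389.9  61.8  35.4   2.2]
 [508.2 389.3  71.8  48.3   3.1]]
[[ 488.8 -218.9   53.6   29.7   -6.5]
 [ 477.  -709.   135.3   62.3   -5.4]
 [ 795.1   41.4   44.9   42.9   -0.6]]
```

View pics/u_wc.png

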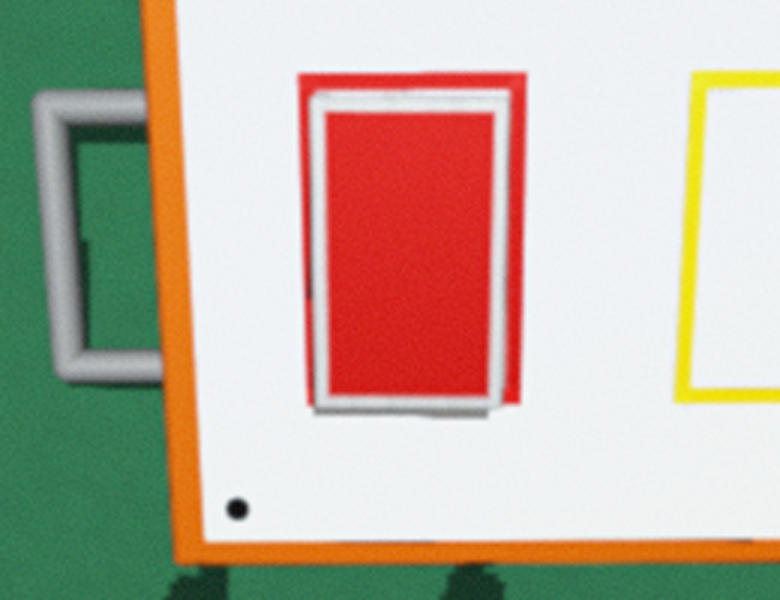

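View pics/u_t.png

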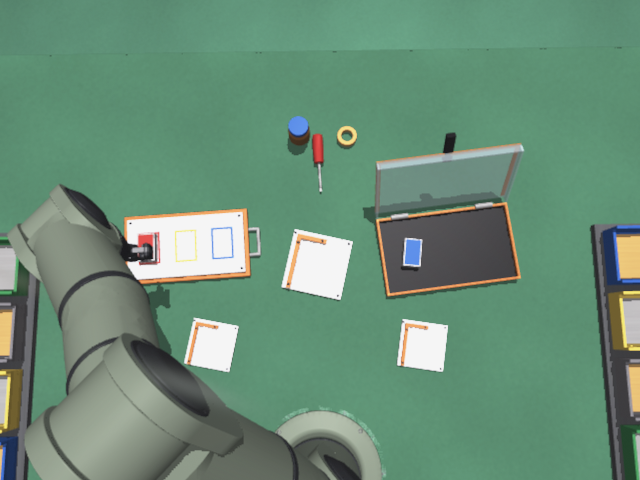

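>>> apply_moves([
  {"travel":[-0.0115,0.608,0.0],"twist":[0,0,9.4],"claw":0.07},
  {"travel":[-0.0115,0.608,0.0],"twist":[0,0,9.4],"claw":0.07},
  {"travel":[-0.0115,0.608,0.0],"twist":[0,0,9.4],"claw":0.07},
  {"travel":[-0.0115,0.608,0.0],"twist":[0,0,9.4],"claw":0.07},
  {"travel":[-0.0115,0.608,0.0],"twist":[0,0,9.4],"claw":0.07},
  {"travel":[-0.0115,0.608,0.0],"twist":[0,0,9.4],"claw":0.07},
  {"travel":[-0.0115,0.608,0.0],"twist":[0,0,9.4],"claw":0.07},
  {"travel":[-0.0115,0.608,0.0],"twist":[0,0,9.4],"claw":0.07},
  {"travel":[-0.0115,0.608,0.0],"twist":[0,0,9.4],"claw":0.07},
  {"travel":[-0.0115,0.608,0.0],"twist":[0,0,9.4],"claw":0.07},
])

```text
clock: 22.55
position: [0.4848, -0.1131, 0.1552]
tool_rot: [3.142, 0.001, -0.111]
force: [0.6, -0.1, 0.8]
grip_width: 0.0702
```

```bash
python3 - <<'E'
from h import *
np.set_printoptions(precision=4,suppress=True)
o=bot.observe();print(o['clock'],o['position'],o['tool_rot'])
print(toolmove([.489,-.2195,.12],np.radians(-6.4)))
E
```

```text
22.55 [ 0.4848 -0.1131  0.1552] [ 3.1415  0.0005 -0.1111]
(array([0.016 , 0.1053, 0.0352]), array([0.0045, 0.03  , 0.036 ]))
```

>>> apply_moves([
  {"travel":[0.016,0.105,0.0],"twist":[0,0,0],"claw":0.07},
  {"travel":[0.016,0.105,0.0],"twist":[0,0,0],"claw":0.07},
  {"travel":[0.016,0.105,0.0],"twist":[0,0,0],"claw":0.07},
  {"travel":[0.016,0.105,0.0],"twist":[0,0,0],"claw":0.07},
  {"travel":[0.016,0.105,0.0],"twist":[0,0,0],"claw":0.07},
  {"travel":[0.016,0.105,0.0],"twist":[0,0,0],"claw":0.07},
])

```text
clock: 23.15
position: [0.4896, -0.2154, 0.1554]
tool_rot: [-3.141, 0.0, -0.109]
force: [0.3, 0.3, -0.5]
grip_width: 0.0701
```

```bash
python3 - <<'E'
from h import *
np.set_printoptions(precision=4,suppress=True)
o=bot.observe();print(o['clock'],o['position'],o['tool_rot'])
f=grab('wrist','pics/v_w.png');print(block(f,'blue',.036))
print(toolmove([.489,-.2195,.12],np.radians(-6.4)))
E
```

```text
23.15 [ 0.4896 -0.2154  0.1554] [-3.141   0.0004 -0.1087]
[[ 488.5 -220.2   56.1   33.1   -6.2]]
(array([-0.0002,  0.0041,  0.0355]), array([-0.0253,  0.0145,  0.1674]))
```

View pics/v_w.png

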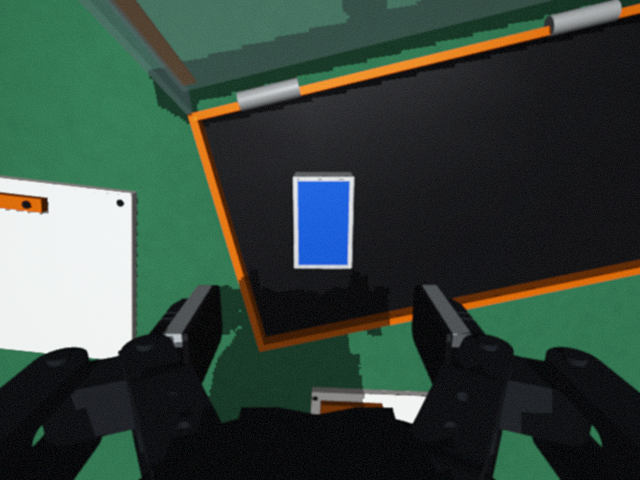

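>>> apply_moves([
  {"travel":[-0.0005,0.0038,0.04],"twist":[0,0,0],"claw":0.07},
  {"travel":[-0.0005,0.0038,0.08],"twist":[0,0,0],"claw":0.07},
  {"travel":[-0.0005,0.0038,0.115],"twist":[0,0,0],"claw":0.07},
  {"travel":[-0.0005,0.0038,0.1335],"twist":[0,0,0],"claw":0.07},
  {"travel":[-0.0005,0.0038,0.1335],"twist":[0,0,0],"claw":0.07},
  {"travel":[-0.0005,0.0038,0.1335],"twist":[0,0,0],"claw":0.03},
  {"travel":[-0.0005,0.0038,0.1335],"twist":[0,0,0],"claw":0.03},
  {"travel":[-0.0005,0.0038,0.1335],"twist":[0,0,0],"claw":0.03},
  {"travel":[-0.0005,0.0038,0.1335],"twist":[0,0,0],"claw":0.03},
  {"travel":[-0.0005,0.0038,0.1335],"twist":[0,0,0],"claw":0.03},
], force=50)

```text
clock: 24.2
position: [0.4893, -0.2206, 0.0237]
tool_rot: [3.141, -0.002, -0.111]
force: [-1.6, 2.2, 8.7]
grip_width: 0.0388
```

```bash
python3 - <<'E'
from h import *
np.set_printoptions(precision=4,suppress=True)
o=bot.observe();print(o['clock'],o['position'],o['tool_rot'],o['force'],o['grip_width'])
f=grab('wrist','pics/x_w.png')
print(toolmove([.4500,-.031,.15],-.2235))
E
```

```text
24.2 [ 0.4893 -0.2206  0.0237] [ 3.1414 -0.0022 -0.1106] [-1.5876  2.2256  8.7058] 0.03880995467506832
(array([-0.0597, -0.1841, -0.1265]), array([ 0.0048, -0.1261,  6.4696]))
```

View pics/x_w.png

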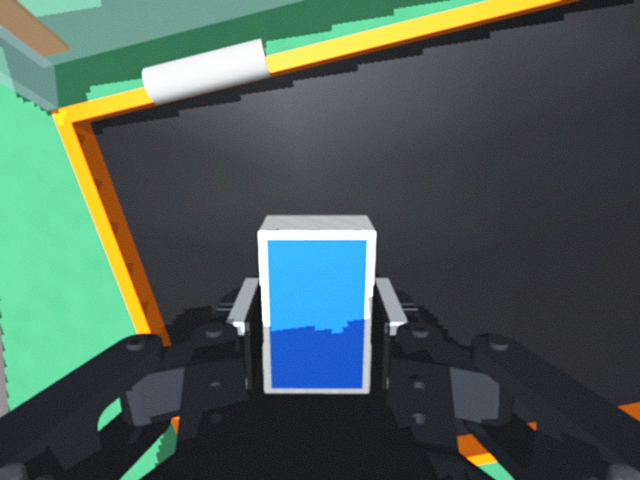

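>>> apply_moves([
  {"travel":[0,0,-0.03],"twist":[0,0,0],"claw":0.03},
  {"travel":[0,0,-0.07],"twist":[0,0,0],"claw":0.03},
  {"travel":[-0.004,-0.03,-0.1],"twist":[0,0,0],"claw":0.03},
  {"travel":[-0.033,-0.239,-0.1],"twist":[0,0,6.5],"claw":0.03},
  {"travel":[-0.033,-0.239,-0.1],"twist":[0,0,6.5],"claw":0.03},
  {"travel":[-0.033,-0.239,-0.1],"twist":[0,0,6.5],"claw":0.03},
  {"travel":[-0.033,-0.239,-0.1],"twist":[0,0,6.5],"claw":0.03},
  {"travel":[-0.033,-0.239,-0.1],"twist":[0,0,6.5],"claw":0.03},
  {"travel":[-0.033,-0.239,-0.1],"twist":[0,0,6.5],"claw":0.03},
  {"travel":[-0.033,-0.239,-0.07],"twist":[0,0,6.5],"claw":0.03},
])

```text
clock: 25.25
position: [0.4845, 0.0202, 0.0949]
tool_rot: [-3.139, -0.006, -0.224]
force: [0.3, 0.3, -3.3]
grip_width: 0.0386
```

>>> apply_moves([
  {"travel":[0,0,0.02],"twist":[0,0,0],"claw":0.03},
  {"travel":[0,0,0.04],"twist":[0,0,0],"claw":0.03},
  {"travel":[0,0,0.04],"twist":[0,0,0],"claw":0.03},
  {"travel":[0,0,0.04],"twist":[0,0,0],"claw":0.03},
  {"travel":[0,0,0.04],"twist":[0,0,0],"claw":0.03},
])

```text
clock: 25.75
position: [0.4828, 0.02, 0.0533]
tool_rot: [-3.141, -0.002, -0.225]
force: [-0.2, -0.6, -2.6]
grip_width: 0.0385
```

```bash
cat >> h.py <<'E'
def jig(p):
    a=-.2235;c,s=np.cos(a),np.sin(a);d=np.array(p[:2])-[.4659,-.0004];return np.round([d[0]*c+d[1]*s,-d[0]*s+d[1]*c],4)
E
python3 - <<'E'
from h import *
np.set_printoptions(precision=4,suppress=True)
o=bot.observe();print(o['clock'],o['position'],o['tool_rot'],o['force'],o['grip_width'],jig(o['position']))
f=grab('wrist','pics/y_w.png')
print(toolmove([.4829,.0205,.05],-.2235))
E
```

```text
25.75 [0.4828 0.02   0.0533] [-3.1411 -0.0015 -0.2252] [-0.2167 -0.5654 -2.6135] 0.03848425578518426 [0.0119 0.0236]
(array([ 0.    , -0.0004,  0.0032]), array([-0.0313, -0.0948, -0.0815]))
```

View pics/y_w.png

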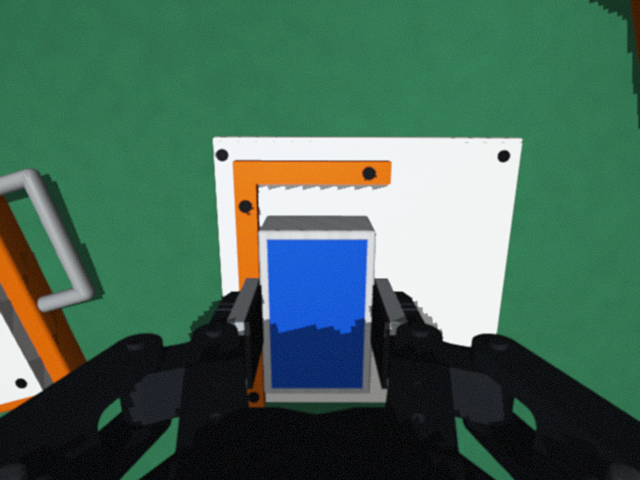

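>>> apply_moves([
  {"travel":[0,0,0.02],"twist":[0,0,0],"claw":0.03},
  {"travel":[0,0,0.027],"twist":[0,0,0],"claw":0.03},
  {"travel":[0,0,0.03],"twist":[0,0,0],"claw":0.03},
  {"travel":[0,0,0.03],"twist":[0,0,0],"claw":0.03},
  {"travel":[0,0,0.03],"twist":[0,0,0],"claw":0.03},
])

```text
clock: 26.3
position: [0.4824, 0.0205, 0.0226]
tool_rot: [-3.141, -0.0, -0.224]
force: [0.0, -0.1, -1.9]
grip_width: 0.0382
```

>>> apply_moves([
  {"travel":[0,-0.003,0],"twist":[0,0,0],"claw":0.03},
  {"travel":[0,-0.005,0],"twist":[0,0,0],"claw":0.03},
  {"travel":[0,-0.007,0],"twist":[0,0,0],"claw":0.03},
  {"travel":[0,-0.0075,0],"twist":[0,0,0],"claw":0.03},
  {"travel":[0,-0.0075,0],"twist":[0,0,0],"claw":0.03},
])

```text
clock: 26.8
position: [0.4837, 0.0273, 0.0222]
tool_rot: [3.141, -0.0, -0.225]
force: [-0.4, -4.8, 0.2]
grip_width: 0.0384
```

```bash
python3 - <<'E'
from h import *
np.set_printoptions(precision=4,suppress=True)
o=bot.observe();print(o['clock'],o['position'],o['tool_rot'],o['force'],o['grip_width'],jig(o['position']))
E
```

```text
26.8 [0.4837 0.0273 0.0222] [ 3.1409 -0.     -0.2249] [-0.3941 -4.8182  0.2051] 0.03844808747471141 [0.0112 0.031 ]
```

Fence contact in y. Now push along x.

>>> apply_moves([
  {"travel":[0.003,0,0],"twist":[0,0,0],"claw":0.03},
  {"travel":[0.005,0,0],"twist":[0,0,0],"claw":0.03},
  {"travel":[0.0065,0,0],"twist":[0,0,0],"claw":0.03},
  {"travel":[0.0075,0,0],"twist":[0,0,0],"claw":0.03},
  {"travel":[0.0085,0,0],"twist":[0,0,0],"claw":0.03},
  {"travel":[0.0085,0,0],"twist":[0,0,0],"claw":0.03},
])

```text
clock: 27.4
position: [0.4913, 0.0256, 0.0219]
tool_rot: [3.141, 0.002, -0.225]
force: [-3.4, -4.0, -0.8]
grip_width: 0.0387
```

```bash
python3 - <<'E'
from h import *
np.set_printoptions(precision=4,suppress=True)
o=bot.observe();print(o['clock'],o['position'],o['tool_rot'],o['force'],o['grip_width'],jig(o['position']))
f=grab('wrist')
crop(f,200,130,440,300,3,'pics/z_w.png')
E
```

```text
27.4 [0.4913 0.0256 0.0219] [ 3.1407  0.0016 -0.2246] [-3.4013 -3.9664 -0.7788] 0.038692560798035534 [0.019 0.031]
```

View pics/z_w.png

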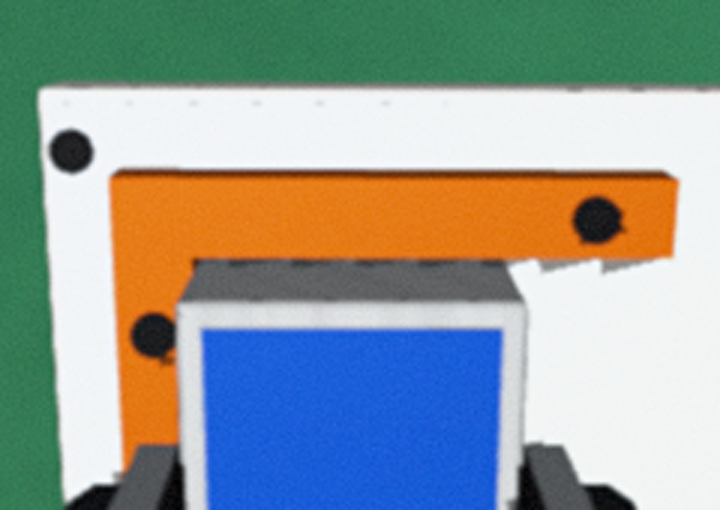

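>>> apply_moves([
  {"travel":[0.001,-0.001,0.0005],"twist":[0,0,0],"claw":0.03},
  {"travel":[0.001,-0.001,0.0005],"twist":[0,0,0],"claw":0.03},
  {"travel":[0.001,-0.001,0.0005],"twist":[0,0,0],"claw":0.06},
  {"travel":[0.001,-0.001,0.0005],"twist":[0,0,0],"claw":0.06},
  {"travel":[0.001,-0.001,0.0005],"twist":[0,0,0],"claw":0.06},
  {"travel":[0.001,-0.001,0.0005],"twist":[0,0,0],"claw":0.06},
  {"travel":[0,0,-0.03],"twist":[0,0,0],"claw":0.06},
  {"travel":[0,0,-0.07],"twist":[0,0,0],"claw":0.06},
  {"travel":[0,0.03,-0.07],"twist":[0,0,0],"claw":0},
  {"travel":[0,0.047,-0.07],"twist":[0,0,0],"claw":0},
])

```text
clock: 28.45
position: [0.4819, -0.021, 0.0932]
tool_rot: [-3.141, -0.002, -0.224]
force: [0.1, -0.4, 0.5]
grip_width: 0.0318
```

```bash
python3 - <<'E'
from h import *
np.set_printoptions(precision=4,suppress=True)
o=bot.observe();print(o['clock'],o['position'],o['tool_rot'],o['force'],o['grip_width'],jig(o['position']))
f=grab('wrist','pics/aa_w.png')
E
```

```text
28.45 [ 0.4819 -0.021   0.0932] [-3.1412 -0.0021 -0.2242] [ 0.061  -0.4323  0.5001] 0.031793569766116046 [ 0.0202 -0.0165]
```

View pics/aa_w.png

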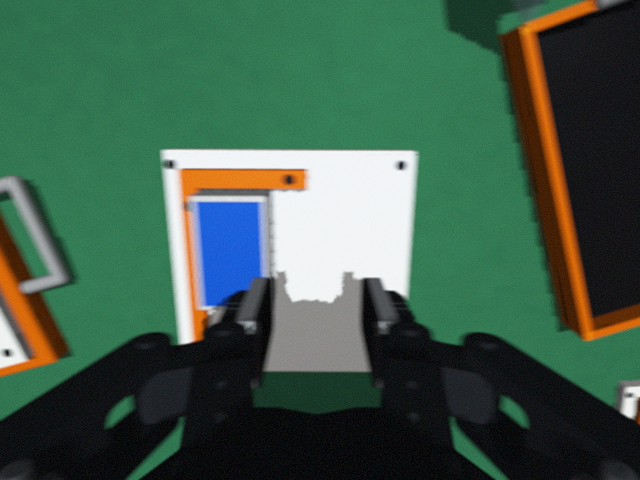

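>>> apply_moves([
  {"travel":[-0.001,0.001,0],"twist":[0,0,0],"claw":0},
  {"travel":[-0.001,0.001,0.02],"twist":[0,0,0],"claw":0},
  {"travel":[-0.001,0.001,0.055],"twist":[0,0,0],"claw":0},
  {"travel":[-0.001,0.001,0.075],"twist":[0,0,0],"claw":0},
  {"travel":[-0.001,0.001,0.075],"twist":[0,0,0],"claw":0},
  {"travel":[-0.001,-0.006,0.075],"twist":[0,0,0],"claw":0},
  {"travel":[-0.001,-0.011,0.075],"twist":[0,0,0],"claw":0},
  {"travel":[-0.001,-0.0125,0.075],"twist":[0,0,0],"claw":0},
  {"travel":[-0.001,-0.0135,0.075],"twist":[0,0,0],"claw":0},
  {"travel":[-0.001,-0.0135,0.075],"twist":[0,0,0],"claw":0},
])

```text
clock: 29.5
position: [0.484, -0.007, 0.0181]
tool_rot: [3.141, -0.001, -0.225]
force: [-2.2, -7.2, 2.5]
grip_width: -0.0
```

>>> apply_moves([
  {"travel":[0,-0.001,0],"twist":[0,0,0],"claw":0},
  {"travel":[0,-0.001,0],"twist":[0,0,0],"claw":0},
])

```text
clock: 29.7
position: [0.484, -0.0069, 0.0182]
tool_rot: [3.14, -0.001, -0.226]
force: [-2.1, -13.7, 4.7]
grip_width: 0.0002
```

>>> apply_moves([
  {"travel":[0,0.006,0],"twist":[0,0,0],"claw":0},
  {"travel":[0,0.008,-0.025],"twist":[0,0,0],"claw":0},
  {"travel":[-0.052,0.008,-0.04],"twist":[0,0,0],"claw":0},
  {"travel":[-0.054,-0.031,-0.04],"twist":[0,0,0],"claw":0},
  {"travel":[-0.054,-0.031,-0.03],"twist":[0,0,0],"claw":0},
  {"travel":[-0.054,-0.031,0],"twist":[0,0,0],"claw":0},
  {"travel":[-0.054,-0.031,0],"twist":[0,0,0],"claw":0},
  {"travel":[-0.048,-0.031,0],"twist":[0,0,0],"claw":0},
  {"travel":[-0.045,-0.031,0],"twist":[0,0,0],"claw":0},
  {"travel":[-0.0435,-0.031,0],"twist":[0,0,0],"claw":0},
])

```text
clock: 30.7
position: [0.4492, 0.0342, 0.0181]
tool_rot: [-3.141, -0.001, -0.225]
force: [-2.6, 0.5, 2.1]
grip_width: 0.0002
```

>>> apply_moves([
  {"travel":[0.001,0,0],"twist":[0,0,0],"claw":0},
  {"travel":[0.001,0,0],"twist":[0,0,0],"claw":0},
])

```text
clock: 30.9
position: [0.4491, 0.0341, 0.0175]
tool_rot: [-3.142, 0.0, -0.225]
force: [-3.2, 0.5, 2.1]
grip_width: -0.0001
```

>>> apply_moves([
  {"travel":[0.001,0,0],"twist":[0,0,0],"claw":0},
  {"travel":[0.0015,0,0],"twist":[0,0,0],"claw":0},
  {"travel":[0.0015,0,0],"twist":[0,0,0],"claw":0},
])

```text
clock: 31.2
position: [0.4492, 0.034, 0.0172]
tool_rot: [3.141, 0.003, -0.224]
force: [-10.8, 3.0, 9.4]
grip_width: -0.0003
```

>>> apply_moves([
  {"travel":[-0.008,0,0],"twist":[0,0,0],"claw":0},
  {"travel":[-0.01,0,-0.02],"twist":[0,0,0],"claw":0.02},
  {"travel":[-0.01,0,-0.06],"twist":[0,0,0],"claw":0.06},
  {"travel":[0.02,0,-0.09],"twist":[0,0,0],"claw":0.06},
  {"travel":[0.02,0,-0.09],"twist":[0,0,0],"claw":0.06},
  {"travel":[0.02,0,-0.09],"twist":[0,0,0],"claw":0.06},
  {"travel":[0.02,0,-0.09],"twist":[0,0,0],"claw":0.06},
])

```text
clock: 31.9
position: [0.4694, 0.0295, 0.1065]
tool_rot: [3.141, 0.001, -0.224]
force: [-0.5, 0.0, 0.4]
grip_width: 0.0597
```

```bash
python3 - <<'E'
from h import *
np.set_printoptions(precision=4,suppress=True)
o=bot.observe();print(o['clock'],o['position'],o['tool_rot'],o['force'],o['grip_width'])
f=grab('wrist');crop(f,200,120,460,320,3,'pics/bb_w.png')
print(block(f,'blue',.034))
print(toolmove([.4908,.0257,.0205],-.224))
E
```

```text
31.9 [0.4694 0.0295 0.1065] [ 3.1413  0.001  -0.2241] [-0.4682  0.0356  0.3676] 0.05973773728330986
[[505.  189.8  57.6  23.5 -24.5]
 [491.3  24.8  57.1  33.3 -13. ]]
(array([ 0.0219, -0.0012,  0.0858]), array([ 0.03  ,  0.0841, -0.0065]))
```

View pics/bb_w.png

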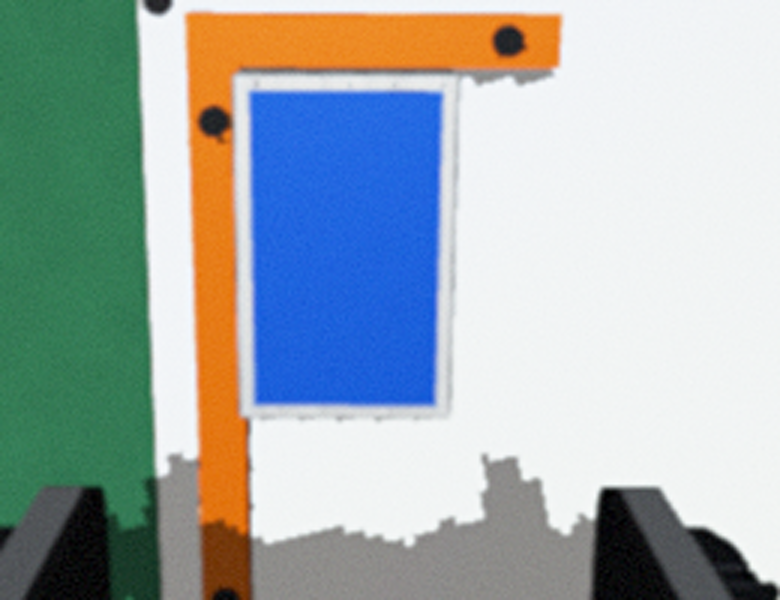

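Blue is flush on both fences. Regrasp.

>>> apply_moves([
  {"travel":[0.022,-0.001,0.03],"twist":[0,0,0],"claw":0.06},
  {"travel":[0.022,-0.001,0.065],"twist":[0,0,0],"claw":0.06},
  {"travel":[0.022,-0.001,0.086],"twist":[0,0,0],"claw":0.06},
  {"travel":[0.022,-0.001,0.086],"twist":[0,0,0],"claw":0.06},
  {"travel":[0.022,-0.001,0.086],"twist":[0,0,0],"claw":0.03},
  {"travel":[0.022,-0.001,0.086],"twist":[0,0,0],"claw":0.03},
  {"travel":[0.022,-0.001,0.086],"twist":[0,0,0],"claw":0.03},
  {"travel":[0.022,-0.001,0.086],"twist":[0,0,0],"claw":0.03},
], force=50)

```text
clock: 32.75
position: [0.4919, 0.0254, 0.0219]
tool_rot: [-3.141, -0.0, -0.224]
force: [-6.3, -1.5, 11.8]
grip_width: 0.039
```

```bash
python3 - <<'E'
from h import *
np.set_printoptions(precision=4,suppress=True)
o=bot.observe();print(o['clock'],o['position'],o['tool_rot'],o['force'],o['grip_width'])
print(toolmove([.435,.200,.17],np.radians(3.1)))
E
```

```text
32.75 [0.4919 0.0254 0.0219] [-3.1414 -0.0004 -0.2244] [-6.2631 -1.4757 11.7649] 0.03895950706042996
(array([-0.0943, -0.1576, -0.1481]), array([ -0.006 ,  -0.0229, -15.958 ]))
```

>>> apply_moves([
  {"travel":[0,0,-0.03],"twist":[0,0,0],"claw":0.03},
  {"travel":[0,0,-0.07],"twist":[0,0,0],"claw":0.03},
  {"travel":[0,0,-0.11],"twist":[0,0,0],"claw":0.03},
  {"travel":[-0.094,-0.158,-0.148],"twist":[0,0,-15.95],"claw":0.03},
  {"travel":[-0.094,-0.158,-0.148],"twist":[0,0,-15.95],"claw":0.03},
  {"travel":[-0.094,-0.158,-0.148],"twist":[0,0,-15.95],"claw":0.03},
  {"travel":[-0.094,-0.158,-0.148],"twist":[0,0,-15.95],"claw":0.03},
  {"travel":[-0.094,-0.158,-0.148],"twist":[0,0,-15.95],"claw":0.03},
  {"travel":[-0.094,-0.158,-0.148],"twist":[0,0,-15.95],"claw":0.03},
  {"travel":[-0.094,-0.158,-0.148],"twist":[0,0,-15.95],"claw":0.03},
])

```text
clock: 33.75
position: [0.4357, 0.1997, 0.1693]
tool_rot: [3.141, -0.0, 0.053]
force: [0.1, -0.9, -2.0]
grip_width: 0.0385
```

```bash
python3 - <<'E'
from h import *
np.set_printoptions(precision=4,suppress=True)
o=bot.observe();print(o['clock'],o['position'],o['tool_rot'],o['force'],o['grip_width'])
f=grab('wrist','pics/cc_w.png')
print(block(f,'blue',.024),block(f,'red',.048))
E
```

```text
33.75 [0.4357 0.1997 0.1693] [ 3.1415 -0.0005  0.0532] [ 0.1099 -0.8676 -2.0444] 0.03845404208480316
[[354.2 194.3 126.9  74.5   2.9]
 [518.1 219.8  72.8  48.6   3.5]] [[507.9 389.7  56.2  31.2   2.7]
 [509.5 356.3  67.4  17.3  11.4]]
```

View pics/cc_w.png

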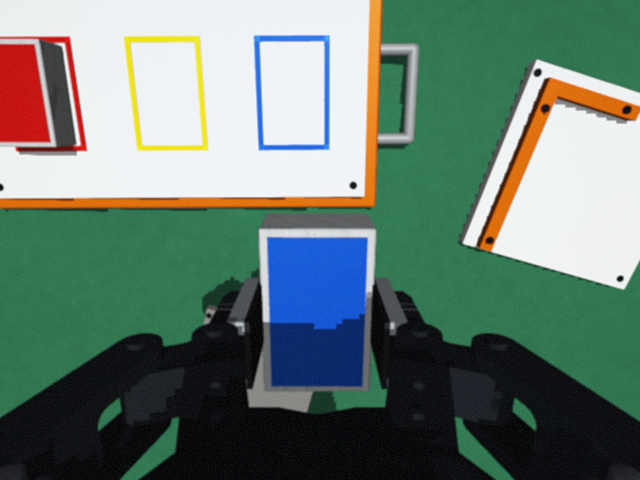

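>>> apply_moves([
  {"travel":[0.083,-0.017,0.03],"twist":[0,0,0],"claw":0.03},
  {"travel":[0.083,-0.017,0.07],"twist":[0,0,0],"claw":0.03},
  {"travel":[0.083,-0.017,0.1],"twist":[0,0,0],"claw":0.03},
  {"travel":[0.083,-0.017,0.122],"twist":[0,0,0],"claw":0.03},
  {"travel":[0.083,-0.017,0.131],"twist":[0,0,0],"claw":0.03},
  {"travel":[0.083,-0.017,0.131],"twist":[0,0,0],"claw":0.03},
  {"travel":[0.083,-0.017,0.131],"twist":[0,0,0],"claw":0.03},
  {"travel":[0.083,-0.017,0.131],"twist":[0,0,0],"claw":0.03},
])

```text
clock: 34.6
position: [0.5179, 0.2218, 0.039]
tool_rot: [-3.141, -0.001, 0.054]
force: [-0.9, -0.3, -1.6]
grip_width: 0.0383
```

```bash
python3 - <<'E'
from h import *
np.set_printoptions(precision=4,suppress=True)
o=bot.observe();print(o['clock'],o['position'],o['tool_rot'],o['force'],o['grip_width'])
f=grab('wrist');crop(f,200,150,440,400,2.4,'pics/dd_w.png')
E
```

```text
34.6 [0.5179 0.2218 0.039 ] [-3.141  -0.0012  0.0536] [-0.8902 -0.3184 -1.6106] 0.038348172299961895
```

View pics/dd_w.png

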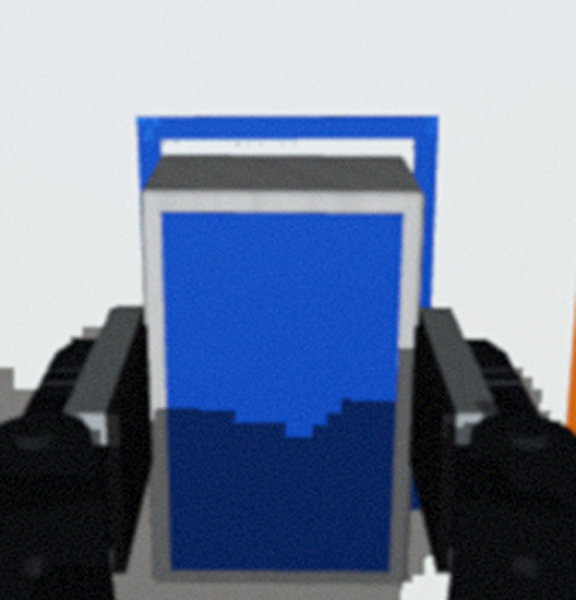

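>>> apply_moves([
  {"travel":[0.0005,0.0005,0.002],"twist":[0,0,0],"claw":0.03},
  {"travel":[0.0005,0.0005,0.003],"twist":[0,0,0],"claw":0.03},
  {"travel":[0.0005,0.0005,0.003],"twist":[0,0,0],"claw":0.03},
  {"travel":[0.0005,0.0005,0.003],"twist":[0,0,0],"claw":0.03},
])

```text
clock: 35.05
position: [0.5181, 0.2214, 0.0355]
tool_rot: [-3.141, -0.0, 0.054]
force: [-1.1, -2.2, 5.3]
grip_width: 0.0383
```

```bash
python3 - <<'E'
from h import *
np.set_printoptions(precision=4,suppress=True)
o=bot.observe();print(o['clock'],o['position'],o['tool_rot'],o['force'],o['grip_width'])
f=grab('wrist');crop(f,200,150,440,400,2.4,'pics/ee_w.png')
E
```

```text
35.05 [0.5181 0.2214 0.0355] [-3.1414 -0.0005  0.0539] [-1.1261 -2.1816  5.3207] 0.03828936431942206
```

View pics/ee_w.png

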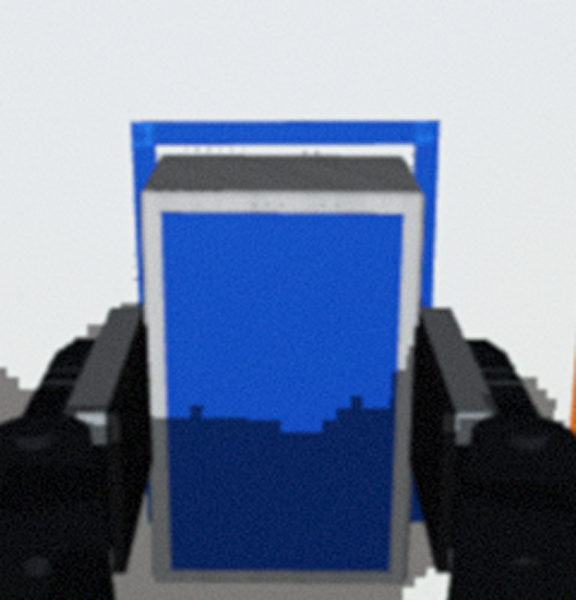

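Centred and on the bed. Release and rise.

>>> apply_moves([
  {"travel":[0,0,0],"twist":[0,0,0],"claw":0.06},
  {"travel":[0,0,0],"twist":[0,0,0],"claw":0.06},
  {"travel":[0,0,0],"twist":[0,0,0],"claw":0.06},
  {"travel":[0,0,0],"twist":[0,0,0],"claw":0.06},
  {"travel":[0,0,-0.04],"twist":[0,0,0],"claw":0.06},
  {"travel":[0,0,-0.08],"twist":[0,0,0],"claw":0.06},
  {"travel":[-0.05,-0.03,-0.14],"twist":[0,0,0],"claw":0.06},
  {"travel":[-0.06,-0.08,-0.16],"twist":[0,0,0],"claw":0.06},
  {"travel":[-0.06,-0.08,-0.16],"twist":[0,0,0],"claw":0.06},
  {"travel":[-0.06,-0.08,-0.16],"twist":[0,0,0],"claw":0.06},
])

```text
clock: 36.1
position: [0.4524, 0.3023, 0.1975]
tool_rot: [-3.138, -0.002, 0.059]
force: [0.2, -0.4, -1.4]
grip_width: 0.0602
```

>>> apply_moves([
  {"travel":[0,0,0],"twist":[0,0,0],"claw":0.06},
  {"travel":[0,0,0],"twist":[0,0,0],"claw":0.06},
])

```text
clock: 36.3
position: [0.454, 0.2969, 0.1945]
tool_rot: [3.141, 0.001, 0.053]
force: [-0.6, -0.7, -0.3]
grip_width: 0.0598
```

```bash
python3 - <<'E'
from h import *
np.set_printoptions(precision=4,suppress=True)
o=bot.observe();print(o['clock'],o['position'],o['tool_rot'],o['force'],o['grip_width'])
f=grab('wrist','pics/ff_w.png')
for c in('red','blue'): print(c,block(f,c,.048),block(f,c,.024))
grab('top','pics/ff_t.png');grab('side','pics/ff_s.png')
E
```

```text
36.3 [0.454  0.2969 0.1945] [3.1406 0.0006 0.0529] [-0.5934 -0.6973 -0.2914] 0.059784725013919626
red [[507.7 390.4  56.2  32.4   2.9]
 [509.5 382.5  66.3  44.    3.3]] [[506.6 397.9  60.9  35.1   2.9]
 [508.5 389.4  71.8  47.6   3.3]]
blue [[517.7 220.2  57.   33.1   2.7]
 [518.1 226.   66.8  44.7   3. ]] [[517.4 213.6  61.7  35.8   2.7]
 [517.9 219.8  72.4  48.4   3. ]]
```

View pics/ff_w.png

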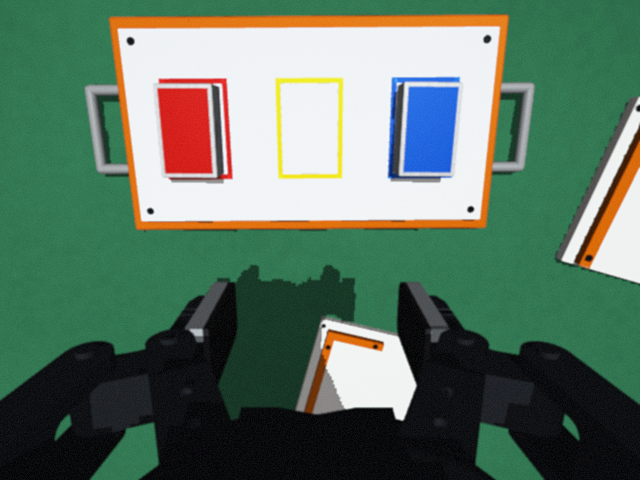

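View pics/ff_s.png

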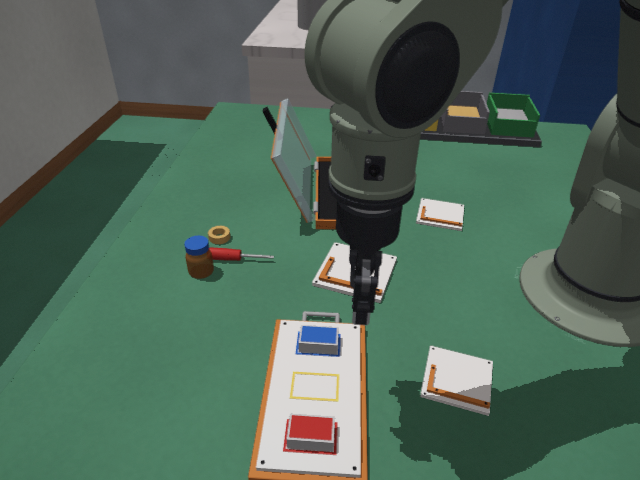

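View pics/ff_t.png

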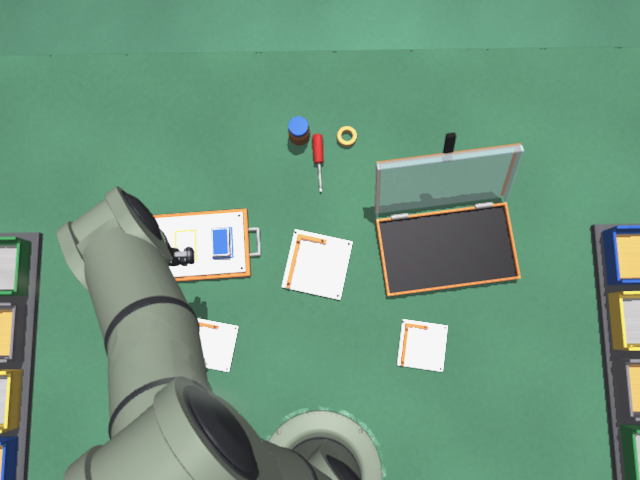

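```bash
python3 - <<'E'
from workcell import bot
print(bot.job_done())
E
```

```text
the job is handed in; nothing more can be done
None
```

The job is done and handed in at about 36 s of the allowed 210 s. I had no verdict back, so this rests on my own checks.

- **Lid:** I swung it open by its tab, past the balance point. In every picture since, it leans back and stays open by itself.
- **Red:** I took it from the case and pushed it flush against both fences of the largest jig, then let go. I grasped it again and laid it in the red outline.
- **Yellow:** it was not there. The case held only red and blue, so I skipped it.
- **Blue:** it got the same treatment after red and lies in the blue outline.

The last wrist image puts both blocks flat inside their outlines:

| Block | Distance from outline centre | Turn against the outline |
|---|---|---|
| Red | about 1.3 mm | under 0.5° |
| Blue | about 0.5 mm | under 0.5° |

- **Other last checks:** The case is empty, and the jar, screwdriver and collar stand where they were. The gripper is open, about 15 cm clear of the blocks.
- **Disagreement:** The wrist camera reads about 1 mm off sideways at close range. I corrected for that by sight against the outlines.
- **Snag:** While squaring red, the block pressed down on the plate and stuck short of the short fence, at about 42 N on the wrist. I raised it slightly and it slid home. I then pushed each block against both fences with closed fingers at about 11–14 N.

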